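# Re-lay the table centre: everything onto its own mat

### The arm

A 6-joint arm with a two-finger parallel gripper is mounted at the origin on the work surface. World frame = base frame: x ahead of the robot, y to its left, z up, the work surface at z = 0. Lengths are in m, angles in rad, forces in N, time in s.
With the tool pointing down it reaches from about 0.375 to 0.975 m from the base axis. Payload 3.8 kg.
Tool frame: the origin (TCP) lies on the centre line of the jaws, within the pads' length; the fingertips stand 22 mm ahead of it and the grasp point (between the pads) lies 3 mm ahead of it; z points along the fingers, x is the direction in which the jaws open and shut, and the axes are right-handed (so a half turn about z gives the same grasp; the last joint's range is limited). The gripper opens to 85 mm and grips with 20 to 120 N. Pads are 22 mm wide; open, the fingers measure 114 mm over their backs; the gripper's body (76 mm by 85 mm) begins 54 mm behind the grasp point. The pads swing forward as they close: fully open they stand 13 mm farther back than shut.
Start: joints at [-1.33, 0.264, 1.604, -0, 1.274, -0.037], TCP at [0.185, -0.649, 0.253] pointing down, gripper open.
Joint ranges: [-2.63, 2.63], [-0.94, 2.18], [0.31, 2.57], [-1.31, 4.45], [0, 2.66], [-2.55, 2.55]. Speed limits (rad/s): [2.57, 2.57, 3.14, 3.14, 3.14, 3.14].

### API

Orientations are given as a rotation vector (axis times angle).
In Python, from workcell import bot, viewer gives the robot as it stands.
- The arm moves only by the tool move_arm, never from a script. Its argument "series" is text: rows parted by semicolons, each of 7 numbers parted by spaces: the turn, a rotation vector about the tool's x, y, z scaled (see below), then the shift along the tool's x, y, z scaled (see below), then the opening, from -1 (shut) to 1 (fully open). A call has exactly 8 rows; each row is the pose to reach, as a shift and turn from the pose commanded when the call began, along the tool's axes at that moment; what a row does not reach only later rows make up. The controller multiplies each number of a shift by 100 mm and each number of a turn by 120 degrees. A row lasts 1/10 s, in which the tool goes at most 50 mm and 8.59 degrees, less where a joint would pass 70% of its speed; a pose out of reach is approached as far as the arm can. A call with a number of a shift or a turn outside -1 to 1 is refused whole. A call with a gripper value outside its range is refused whole. The fingers move at their own pace and stop on an object; "squeeze" is the grip in N (left out, the last holds). Time passes only in rows, so rows that repeat a pose let the fingers close, or fill a call up. It gives the time, the measured TCP pose, the force and the opening at its end, in the units of the state.
- bot.read_state(): the state, without advancing time (a new reading comes with each control period).
- viewer.read_camera(name): name is "scene" or "top"; returns a dict with "pixels" (420x560x3 uint8, red, green, blue), "K" (3x3 intrinsics, pixels), "world_to_cam" (4x4, takes a point from world to camera coordinates). Camera axes: x right, y up, looking along -z (the intrinsics and any distortion apply to the point x, -y, -z); pixel columns grow to the right and rows downward; lengths in m; the calibration is good to about 2 mm. A picture is of the moment at which its call begins. There is no depth.
- bot.finish_job(): hands the job in, once; it reports no verdict.
The state is a dict: "time": time; "q": joint angles; "joint_vel": joint speeds; "joint_torque": joint torques, N m; "tool_pos": TCP position; "tcp_rot": TCP orientation; "wrist_force": force on the tool from outside, world axes, zero at the start; "torque": the same for the moment, N m; "width": opening from 0.0 (shut) to 1.0 (fully open).
Only numpy, scipy, OpenCV 4.12 (cv2) and the standard library are available. Lean on these libraries where they do the work, as an engineer would, in place of code of your own. Each camera call takes 0.05 s, during which the arm holds its last target.

### The job

The four things in the middle of the banquet table have been put back on each other's places. Set the candle on the square mirror plate, the oil bottle on the rimmed white saucer, the pepper mill on the oblong slate and the bud vase on the round cork mat, each upright in the middle of its place. All four places are taken, so the empty salver is there to park things on along the way; set each thing down without dropping it or knocking it over.

Things in the scene. Friction and masses are not known exactly. Their poses are not given: they have to be found in the camera images.
- candle: Ivory wax pillar candle, a plain round cylinder 58 mm across and 112 mm tall with a short dark wick (12 mm more) on top. Stands upright, about 260 g. Origin: centre of its underside; z up along its axis. Grip it across the diameter.
- oil_bottle: Green glass oil bottle with a steel pourer, 165 mm tall. Round body 60 mm across up to 78 mm, shoulder narrowing to a straight round neck 26 mm across from 104 to 134 mm above its underside, lip 31 mm across from 135 to 140 mm, then the thin slanting pourer. About 320 g. Origin: centre of its underside; z up along its axis. Grip it by the neck.
- pepper_mill: Turned dark wooden pepper mill with a steel collar and top nut, 148 mm tall, round: foot 54 mm across, waist 33 mm at 48 mm, straight 41 mm across from 74 to 100 mm, steel collar 37 mm at 104 to 106 mm, head 45 mm across from 112 to 125 mm, rounded off above. About 200 g. Origin: centre of its underside; z up along its axis. Grip it with the fingers round the straight part and head.
- bud_vase: Small white ceramic bud vase, empty, 126 mm tall, round: foot 50 mm, belly 68 mm across at 42 mm, slender neck 27 to 29 mm across from 86 to 112 mm, flaring to a lip 36 mm across at the top. About 240 g. Origin: centre of its underside; z up along its axis. Grip it by the neck.
- mirror_plate: Square mirror plate with a steel edge, 110 x 110 mm, 6 mm thick, lying on the cloth; the place of the candle. Origin: centre of its underside, on the cloth (its top is 6 mm above). Fixed: it does not slide.
- saucer: Round white porcelain saucer, 122 mm across, thin gold line on its edge, with a low sloping rim 14 mm high round a flat floor of about 80 mm that is 6 mm above the cloth; the place of the oil bottle. Origin: centre of its underside. Fixed: it does not slide.
- slate: Oblong dark grey slate slab, 90 mm (its x) by 130 mm (its y), 6 mm thick; the place of the pepper mill. Origin: centre of its underside, top 6 mm above. Fixed: it does not slide.
- cork_mat: Round flat brown cork mat, 130 mm across, 6 mm thick; the place of the bud vase. Origin: centre of its underside, top 6 mm above. Fixed: it does not slide.
- salver: Round silvery salver (waiter's tray), 160 mm across, empty: the free spot to park a thing. Flat top 6 mm above the cloth, 7.5 mm at the edge. Origin: centre of its underside. Fixed. The five places lie 140 mm or more apart (centres); between them nothing else is taller than 25 mm; 200 mm glasses and place settings stand beyond x = 0.74 m or |y| = 0.45 m.
There are look-alikes about, which are no part of the job. What is shaped like the bud_vase but red is not meant. Leave any purple look-alike of the oil_bottle alone.

How it is judged:
At the end, for the whole second after the job is handed in: The candle on the mirror plate, the oil bottle on the saucer, the pepper mill on the slate and the bud vase on the cork mat, each standing on it upright (within 0.08 rad), its centre within 15 mm of the centre of its place, released and at rest (horizontal distance between candle and mirror_plate below 0.015 m and height (world z) of candle between 0.002 and 0.01 m and angle between each of candle, oil_bottle, pepper_mill, bud_vase's own z axis and vertical below 0.08 rad and linear speed of each of candle, oil_bottle, pepper_mill, bud_vase below 0.02 m/s and angular speed of each of candle, oil_bottle, pepper_mill, bud_vase below 0.2 rad/s and horizontal distance between oil_bottle and saucer below 0.015 m and height (world z) of oil_bottle between 0.002 and 0.01 m and horizontal distance between pepper_mill and slate below 0.015 m and height (world z) of pepper_mill between 0.002 and 0.01 m and horizontal distance between bud_vase and cork_mat below 0.015 m and height (world z) of bud_vase between 0.002 and 0.01 m); the robot touches nothing.
It fails at once if one of the four things is tipped or knocked over (angle between any of candle, oil_bottle, pepper_mill, bud_vase's own z axis and vertical above 0.6 rad).
It fails at once if one of the four things is dropped (falls freely faster than 0.6 m/s, that is from about 2 cm or more) ((contact force between candle and the fingers below 0.05 N and linear speed of candle above 0.6 m/s) or (contact force between oil_bottle and the fingers below 0.05 N and linear speed of oil_bottle above 0.6 m/s) or (contact force between pepper_mill and the fingers below 0.05 N and linear speed of pepper_mill above 0.6 m/s) or (contact force between bud_vase and the fingers below 0.05 N and linear speed of bud_vase above 0.6 m/s)).
It also fails if it takes over 136 s, if anything falls off the work surface, if the arm or the gripper's body presses on something with over 40 N, if the wrist force passes 120 N, or if a joint passes its speed limit or range.

## Working session

There is one attempt and no reset: what is moved stays moved. The work goes in short steps, Python scripts to look and compute and a tool call to move; the robot and the scene stay as the last step left them, time stands still between calls to the robot, and variables do not carry over. Pictures are saved under pics/ and viewed, and the job is handed in when it is done.

Besides the shell and the picture viewer there is one more tool, called in YAML: its name, and indented under it one key for each argument. move_arm: Moves the arm, as the interface text tells. Its arguments: {"type":"object","properties":{"series":{"type":"string"},"squeeze":{"type":"number"}},"required":["series"]}

```bash
mkdir -p pics; ls; python3 - <<'E'
from workcell import bot, viewer
import cv2, numpy as np
for n in ("scene","top"):
    d=viewer.read_camera(n); cv2.imwrite(f"pics/{n}0.png",d["pixels"][:,:,::-1]); print(n,d["K"],d["world_to_cam"],[k for k in d])
print(bot.read_state())
E
```

```text
pics
scene [[473.38283838   0.         278.08791546]
 [  0.         473.38283838 207.92750186]
 [  0.           0.           1.        ]] [[ 6.95435752e-02  9.97578554e-01 -8.48839666e-04 -6.21293423e-02]
 [-8.48163097e-01  5.95753602e-02  5.26374522e-01  3.68251858e-01]
 [ 5.25150505e-01 -3.58860117e-02  8.50252399e-01 -1.23765913e+00]
 [ 0.00000000e+00  0.00000000e+00  0.00000000e+00  1.00000000e+00]] ['pixels', 'K', 'world_to_cam']
top [[380.57069999   0.         281.72655787]
 [  0.         380.57069999 214.50917571]
 [  0.           0.           1.        ]] [[ 1.50804561e-02 -9.99885075e-01  1.55451057e-03  1.83466353e-02]
 [ 9.98772483e-01  1.51370004e-02  4.71635196e-02 -4.51688737e-01]
 [-4.71816299e-02  8.41355000e-04  9.98885972e-01 -1.06189017e+00]
 [ 0.00000000e+00  0.00000000e+00  0.00000000e+00  1.00000000e+00]] ['pixels', 'K', 'world_to_cam']
{'time': 0.1, 'q': array([-1.32991127e+00,  2.64679628e-01,  1.60524473e+00, -5.82884084e-06,
        1.27370388e+00, -3.69305180e-02]), 'joint_vel': array([-0.00012915, -0.00139196, -0.00252587,  0.0006126 ,  0.00220015,
       -0.00023342]), 'joint_torque': array([ 3.78588193e-04, -5.16706216e+01, -3.68590522e+01, -3.72889269e-05,
        6.27232526e-03, -2.07124498e-05]), 'tool_pos': array([ 0.18495137, -0.64852316,  0.25208132]), 'tcp_rot': array([-2.50660656e+00,  1.89168558e+00,  2.48390577e-03]), 'wrist_force': array([-0.64703615,  0.15546855, -0.40991606]), 'torque': array([-0.01950693, -0.00473858, -0.04571152]), 'width': 1.0026540615635666}
```

View pics/scene0.png

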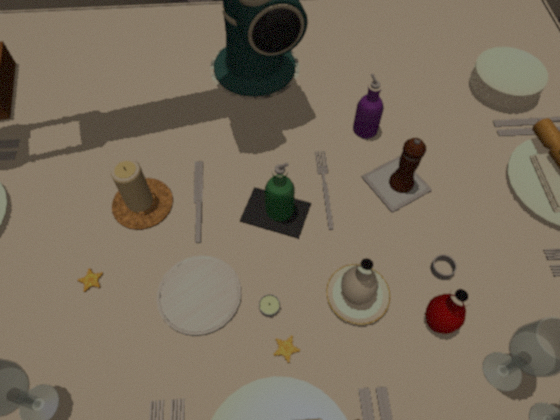

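View pics/top0.png

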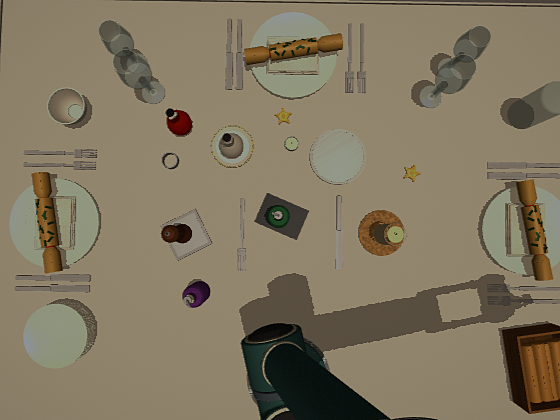

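```bash
python3 - <<'E'
import cv2, numpy as np
a=cv2.imread("pics/top0.png")[90:320,140:430]; b=cv2.imread("pics/scene0.png")[60:350,80:490]
cv2.imwrite("pics/topc.png",cv2.resize(np.clip(a*1.3,0,255).astype('uint8'),None,fx=2.6,fy=2.6,interpolation=cv2.INTER_CUBIC))
cv2.imwrite("pics/scenec.png",cv2.resize(np.clip(b*1.3,0,255).astype('uint8'),None,fx=1.95,fy=1.95,interpolation=cv2.INTER_CUBIC))
E
```

```text
(no output)
```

View pics/topc.png

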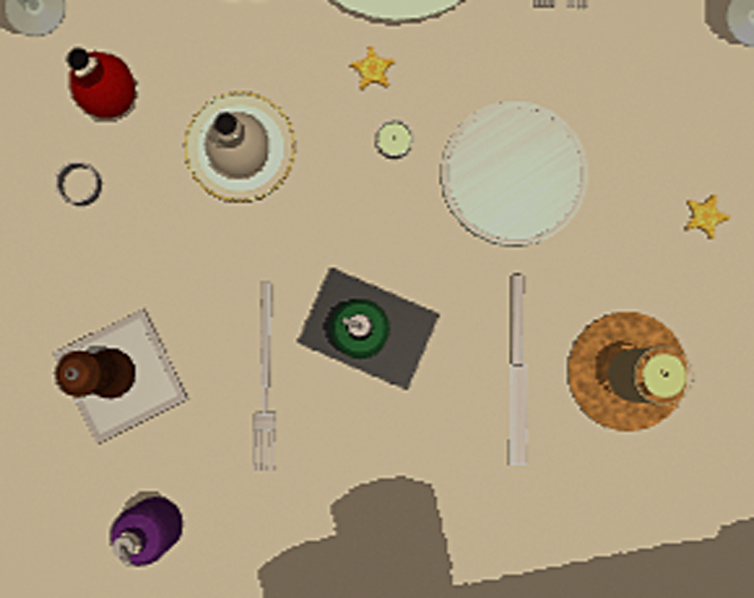

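View pics/scenec.png

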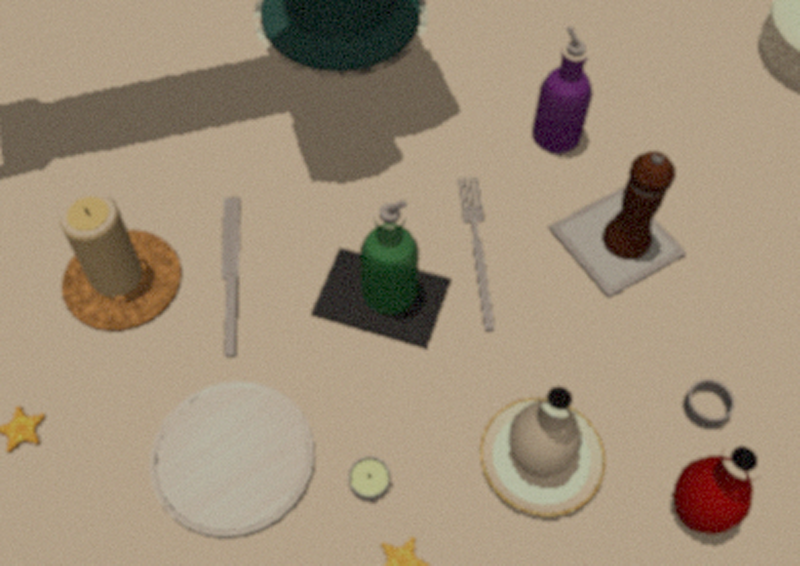

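The candidates, with their pixels:
- **Vases:** white at top (230,143) / scene (359,287), red at top (179,122) / scene (445,313). White is meant.
- **Bottles:** green at top (278,215) / scene (280,195), purple at top (196,294) / scene (368,112). Green is meant.

The candle is on the cork at top (382,232), the mill on the mirror (187,233), the green bottle on the slate, the white vase on the saucer, and the salver at (337,156) is empty. The crops confirm this.

```bash
cat > h.py <<'E'
import numpy as np, cv2
from scipy.optimize import least_squares
def ray(d,uv):
    uv=np.atleast_2d(uv).astype(float); K=d["K"]; T=d["world_to_cam"]; R=T[:3,:3]; c=-R.T@T[:3,3]
    x=(uv[:,0]-K[0,2])/K[0,0]; y=(uv[:,1]-K[1,2])/K[1,1]
    return c,(np.c_[x,-y,-np.ones_like(x)])@R
def plane(d,uv,z):
    c,v=ray(d,uv); return c+v*((z-c[2])/v[:,2])[:,None]
def tri(d1,p1,d2,p2):
    c1,v1=ray(d1,p1);c2,v2=ray(d2,p2);v1=v1[0];v2=v2[0]
    s=np.linalg.lstsq(np.c_[v1,-v2],c2-c1,rcond=None)[0]
    a=c1+s[0]*v1;b=c2+s[1]*v2
    return (a+b)/2,np.linalg.norm(a-b)
def proj(d,P):
    P=np.atleast_2d(P); T=d["world_to_cam"];q=P@T[:3,:3].T+T[:3,3];K=d["K"]
    return np.c_[K[0,0]*q[:,0]/-q[:,2]+K[0,2],K[1,1]*-q[:,1]/-q[:,2]+K[1,2]]
def circ(P):
    f=lambda p:np.hypot(P[:,0]-p[0],P[:,1]-p[1])-p[2]
    r=least_squares(f,[*P[:,:2].mean(0),.06],loss="soft_l1",f_scale=.002); return r.x, np.sqrt((f(r.x)**2).mean())
E
python3 - <<'E'
import cv2
for n in("top","scene"):
    h=cv2.cvtColor(cv2.imread(f"pics/{n}0.png"),cv2.COLOR_BGR2HSV)
    P=dict(top=dict(cloth=(300,180),salver=(337,156),salverE=(337,130),cork=(370,215),slate=(263,205),slate2=(295,228),mir=(195,225),mirE=(202,225),gold=(211,146),saucer=(216,146),mill=(187,232),milltop=(167,234),candle=(395,235),lip=(227,138),belly=(232,147),bottle=(270,222),cap=(278,215)),
     scene=dict(cloth=(250,260),salver=(200,290),cork=(125,215),slate=(250,217),mir=(390,200),gold=(387,295),saucer=(380,300),mill=(403,180),milltop=(415,146),candle=(125,168),lip=(367,265),belly=(355,290),bottle=(275,200),cap=(281,170)))[n]
    print(n,{k:tuple(int(t) for t in h[v,u]) for k,(u,v) in P.items()})
E
```

```text
top {'cloth': (19, 64, 147), 'salver': (41, 29, 152), 'salverE': (33, 31, 148), 'cork': (15, 173, 112), 'slate': (15, 30, 51), 'slate2': (19, 35, 59), 'mir': (20, 39, 144), 'mirE': (15, 43, 142), 'gold': (27, 93, 129), 'saucer': (39, 29, 152), 'mill': (11, 224, 33), 'milltop': (11, 194, 59), 'candle': (32, 92, 155), 'lip': (5, 67, 23), 'belly': (18, 73, 130), 'bottle': (64, 161, 38), 'cap': (15, 44, 58)}
scene {'cloth': (19, 62, 139), 'salver': (23, 33, 141), 'cork': (15, 162, 104), 'slate': (169, 50, 41), 'mir': (22, 38, 122), 'gold': (22, 54, 138), 'saucer': (35, 36, 141), 'mill': (6, 255, 29), 'milltop': (9, 170, 66), 'candle': (21, 116, 108), 'lip': (18, 182, 14), 'belly': (20, 65, 118), 'bottle': (61, 116, 46), 'cap': (13, 41, 100)}
```

```bash
cat > places.py <<'E'
from h import *
from workcell import viewer
import sys
tag=sys.argv[1]
D={n:viewer.read_camera(n) for n in("top","scene")}
R=dict(top=dict(salver=(300,120,375,192),saucer=(205,120,258,172),cork=(350,203,412,262),slate=(248,186,314,246),mirror=(156,204,216,264)),
 scene=dict(salver=(150,248,252,340),saucer=(318,255,398,330),cork=(105,172,182,235),slate=(234,182,318,240),mirror=(355,150,436,215)))
for n,d in D.items():
    im=np.ascontiguousarray(d["pixels"][:,:,::-1]); vis=cv2.resize(im,None,fx=1.4,fy=1.4)
    hsv=cv2.cvtColor(cv2.GaussianBlur(im,(3,3),0),cv2.COLOR_BGR2HSV).astype(int);H,S,V=[hsv[...,i] for i in range(3)]
    for k,(x0,y0,x1,y1) in R[n].items():
        m={"salver":S<49,"saucer":(S<49)|((S>72)&(H>20)),"cork":(S>120)&(H>9)&(H<19)&(V>70),"slate":(V<75)&(S<75),"mirror":(S<49)&(V>75)}[k]
        M=np.zeros(m.shape,np.uint8);M[y0:y1,x0:x1]=m[y0:y1,x0:x1]*255
        M=cv2.morphologyEx(M,cv2.MORPH_OPEN,np.ones((2,2)))if k!="mirror" else M
        cn=[c for c in cv2.findContours(M,cv2.RETR_EXTERNAL,cv2.CHAIN_APPROX_NONE)[0] if cv2.contourArea(c)>15]
        pts=cv2.convexHull(np.vstack(cn))[:,0]
        W=plane(d,pts,.006)
        if k in("salver","saucer","cork"):
            # keep hull-perimeter pts
            (c,e)=circ(W); print(n,k,np.round(c*1000,1),"rms",round(e*1000,2),"want d",{"salver":160,"saucer":122,"cork":130}[k])
        else:
            (c,s,a)=cv2.minAreaRect((W[:,:2]*1000).astype(np.float32)); print(n,k,np.round(c,1),np.round(s,1),round(a,1))
        for p in pts: cv2.circle(vis,tuple(int(t*1.4) for t in p),1,(0,0,255),-1)
    cv2.imwrite(f"pics/pl_{n}_{tag}.png",vis[100:560])
E
python3 places.py a
```

```text
top salver [ 617.5 -134.4   79.5] rms 0.47 want d 160
top saucer [646.7 162.1  53. ] rms 2.97 want d 122
top cork [ 402.7 -258.7   63.9] rms 0.35 want d 130
top slate [444.9  24. ] [126.7  87. ] 67.6
top mirror [391.8 294.7] [107.5 109.1] 26.3
scene salver [ 621.9 -130.8   79.5] rms 0.45 want d 160
scene saucer [640.2 172.9  51.3] rms 2.74 want d 122
scene cork [ 409.3 -254.3   63.1] rms 0.42 want d 130
scene slate [451.9  27.1] [128.1  89.3] 67.5
scene mirror [393.1 292.4] [109.3 109.7] 27.7
```

View pics/pl_top_a.png

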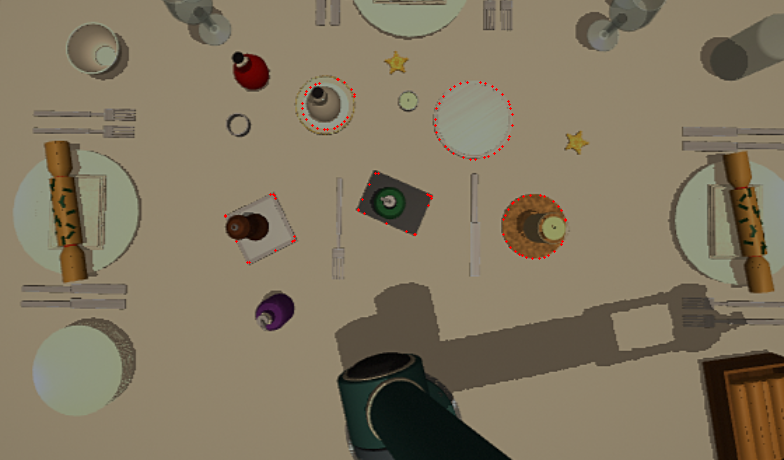

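View pics/pl_scene_a.png

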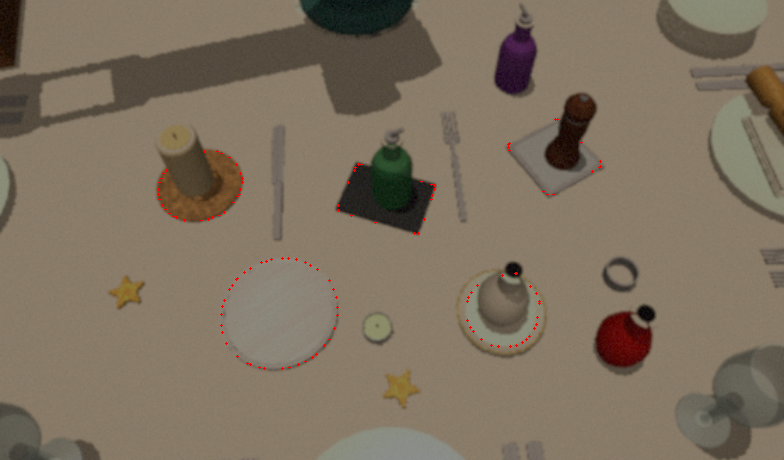

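The salver, cork, slate and mirror outlines fit well. The saucer contour caught only its floor in both views. I'll redo it on the gold line and measure the four things.

```bash
cat > things.py <<'E'
from h import *
from workcell import viewer
import sys
D={n:viewer.read_camera(n) for n in("top","scene")}
def hsvof(n):
    im=np.ascontiguousarray(D[n]["pixels"][:,:,::-1]); return im,cv2.cvtColor(cv2.GaussianBlur(im,(3,3),0),cv2.COLOR_BGR2HSV).astype(int)
# saucer rim: outermost hue/sat deviation along radial lines
for n,(cx,cy,r0,r1) in dict(top=(231.5,146,17,26),scene=(358,294,25,37)).items():
    im,_=hsvof(n); lab=cv2.cvtColor(cv2.GaussianBlur(im,(3,3),0),cv2.COLOR_BGR2LAB).astype(float)
    P=[]
    for t in np.arange(0,2*np.pi,.1):
        r=np.arange(r0,r1,.5); u=(cx+r*np.cos(t)).astype(np.float32); v=(cy+r*np.sin(t)).astype(np.float32)
        s=cv2.remap(lab[...,2].astype(np.float32),u[None],v[None],cv2.INTER_LINEAR)[0]
        i=s.argmax(); P.append((u[i],v[i],s[i]))   # yellowest
    P=np.array(P); W=plane(D[n],P[:,:2],.014); c,e=circ(W); 
    k=abs(np.hypot(W[:,0]-c[0],W[:,1]-c[1])-c[2])<.003; c,e=circ(W[k]); print(n,"saucer",np.round(c*1000,1),"rms",round(e*1000,2),k.sum(),len(k))
ims={n:hsvof(n) for n in D}
def mask(n,box,f):
    H,S,V=[ims[n][1][...,i] for i in range(3)]; m=f(H,S,V); M=np.zeros(m.shape,np.uint8); x0,y0,x1,y1=box; M[y0:y1,x0:x1]=m[y0:y1,x0:x1]
    nn,l,s,c=cv2.connectedComponentsWithStats(M); i=1+s[1:,4].argmax(); return s[i],c[i]
for k,(bt,bs,f) in dict(
  vaselip=((218,128,240,150),(352,250,380,276),lambda H,S,V:V<50),
  ).items():
    a=mask("top",bt,f);b=mask("scene",bs,f); P,e=tri(D["top"],a[1],D["scene"],b[1]); print(k,a,b,np.round(P*1000,1),"gap",round(e*1000,1))
for n,b in dict(top=[(150,218,200,250),(355,210,415,260),(256,196,300,236)],scene=[(385,125,435,200),(105,150,165,225),(255,155,305,230)]).items():
    for i,(x0,y0,x1,y1) in enumerate(b):
        cv2.imwrite(f"pics/z_{n}_{i}.png",cv2.resize(np.clip(ims[n][0][y0:y1,x0:x1]*1.7,0,255).astype(np.uint8),None,fx=8,fy=8,interpolation=cv2.INTER_NEAREST))
E
python3 things.py
python3 - <<'E'
import cv2,numpy as np
for n in("top","scene"):
    L=[cv2.imread(f"pics/z_{n}_{i}.png") for i in range(3)]
    h=max(a.shape[0] for a in L); im=np.hstack([cv2.copyMakeBorder(a,0,h-a.shape[0],0,10,0) for a in L])
    s=min(800/im.shape[1],600/im.shape[0]); cv2.imwrite(f"pics/zz_{n}.png",cv2.resize(im,None,fx=s,fy=s)); print(s)
E
```

```text
top saucer [644.1 170.   58.9] rms 0.71 63 63
scene saucer [643.3 168.4  58.9] rms 0.37 59 63
vaselip (array([223, 134,   8,   8,  47], dtype=int32), array([226.36170213, 137.19148936])) (array([362, 259,  10,  10,  81], dtype=int32), array([366.4691358 , 263.85185185])) [638.7 167.4 131.9] gap 1.0
0.6339144215530903
0.6106870229007634
```

View pics/zz_top.png

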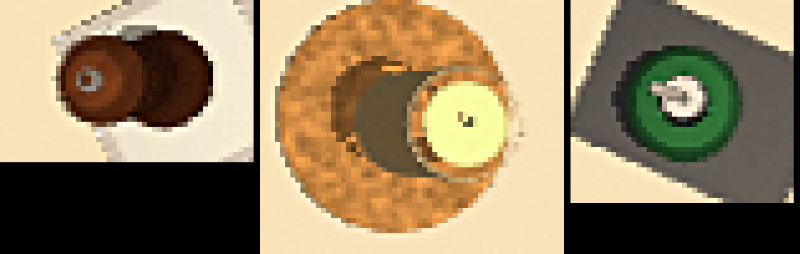

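View pics/zz_scene.png

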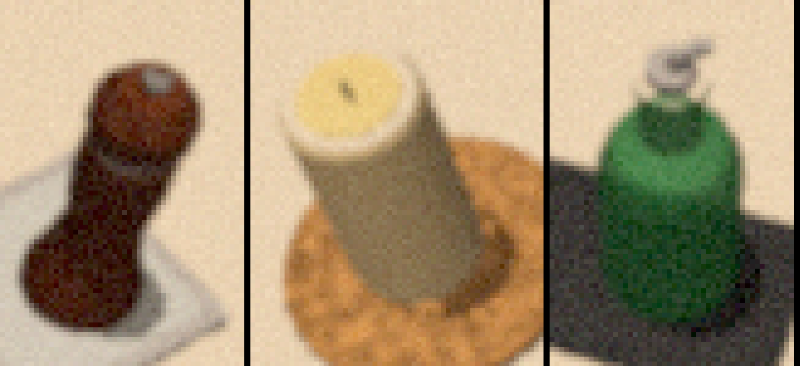

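```bash
cat >> things.py <<'E'
print("--")
a=mask("top",(375,215,410,255),lambda H,S,V:(H>26)&(S>75)&(V>120)); b=mask("scene",(108,155,145,190),lambda H,S,V:(S>95)&(V>118)&(H>15)&(H<30))
print(a,b)
for k,p,q in [("candle",a[1],b[1]),("candle pick",(394.7,233.6),(124.5,168.9)),("mill nut",(167.05,233.1),(416.8,140.9)),("bottle lip",(278.1,215),(279.6,168.4))]:
    P,e=tri(D["top"],p,D["scene"],q); print(k,np.round(P*1000,1),"gap",round(e*1000,1))
E
python3 things.py|sed 1,/--/d
```

```text
(array([388, 227,  16,  15, 190], dtype=int32), array([395.18421053, 234.01578947])) (array([115, 162,  20,  16, 250], dtype=int32), array([124.52 , 169.348]))
candle [ 401.3 -263.   118.6] gap 1.2
candle pick [ 402.3 -261.6  121.3] gap 2.4
mill nut [394.9 304.5 148.5] gap 1.7
bottle lip [443.4  34.2 150.3] gap 0.1
```

```bash
cat > go.py <<'E'
import sys,numpy as np
from scipy.spatial.transform import Rotation as R
from workcell import bot
s=bot.read_state(); r=R.from_rotvec(s["tcp_rot"]); M=r.as_matrix(); p=s["tool_pos"]
print("t",round(s["time"],2),"p",np.round(p*1000,1),"x-axis",np.round(M[:,0],3),"z",np.round(M[:,2],3),"w",round(s["width"],3),"F",np.round(s["wrist_force"],1),"q",np.round(s["q"],2))
for i in range(1,len(sys.argv)):
    t=np.array([float(a) for a in sys.argv[i].split(",")])/1000
    print(sys.argv[i],"units",np.round(M.T@(t-p)*10,3))
E
python3 go.py 402,-262,220
```

```text
t 0.4 p [ 185.1 -649.   253.1] x-axis [ 0.274 -0.962 -0.   ] z [-0.  0. -1.] w 0.995 F [ 0.1 -0.5  0.2] q [-1.33  0.26  1.6   0.    1.27 -0.04]
402,-262,220 units [-3.127 -3.147  0.332]
```

move_arm:
  series: "0 0 0.03 -0.15 -0.15 0 1; 0 0 0.06 -0.4 -0.4 0 1; 0 0 0.1 -0.65 -0.65 0 1; 0 0 0.132 -0.85 -0.85 0 1; 0 0 0.132 -1 -1 0 1; 0 0 0.132 -1 -1 0 1; 0 0 0.132 -1 -1 0 1; 0 0 0.132 -1 -1 0 1"
  squeeze: 40

```text
time: 1.2
tool_pos: [0.2535, -0.5264, 0.2534]
tcp_rot: [2.223, -2.219, 0.001]
wrist_force: [-0.4, -0.4, -0.4]
width: 0.996
```

```bash
python3 go.py 404,-262,220
```

```text
t 1.2 p [ 253.5 -526.4  253.4] x-axis [ 0.002 -1.     0.001] z [-0.    -0.001 -1.   ] w 0.996 F [-0.4 -0.4 -0.4] q [-1.16  0.09  1.8  -0.    1.24  0.41]
404,-262,220 units [-2.642 -1.509  0.332]
```

move_arm:
  series: "0 0 0 -0.2 -0.12 0 1; 0 0 0 -0.5 -0.3 0 1; 0 0 0 -0.8 -0.5 0 1; 0 0 0 -1 -0.6 0 1; 0 0 0 -1 -0.6 0 1; 0 0 0 -1 -0.6 0 1; 0 0 0 -1 -0.6 0 1; 0 0 0 -1 -0.6 0 1"

```text
time: 2.0
tool_pos: [0.3132, -0.4266, 0.2533]
tcp_rot: [2.221, -2.221, 0.0]
wrist_force: [-0.9, -0.6, 0.3]
width: 1.0
```

move_arm:
  series: "0 0 0 -0.2 -0.12 0 1; 0 0 0 -0.5 -0.3 0 1; 0 0 0 -0.8 -0.5 0 1; 0 0 0 -1 -0.6 0 1; 0 0 0 -1 -0.6 0 1; 0 0 0 -1 -0.6 0 1; 0 0 0 -1 -0.6 0 1; 0 0 0 -1 -0.6 0 1"

```text
time: 2.8
tool_pos: [0.3731, -0.3264, 0.2533]
tcp_rot: [2.221, -2.221, 0.0]
wrist_force: [0.8, 0.7, 0.6]
width: 0.996
```

move_arm:
  series: "0 0 0 -0.2 -0.1 0.1 1; 0 0 0 -0.5 -0.2 0.2 1; 0 0 0 -0.64 -0.31 0.4 1; 0 0 0 -0.64 -0.31 0.5 1; 0 0 0 -0.64 -0.31 0.5 1; 0 0 0 -0.64 -0.31 0.5 1; 0 0 0 -0.64 -0.31 0.5 1; 0 0 0 -0.64 -0.31 0.5 1"

```text
time: 3.6
tool_pos: [0.4047, -0.2624, 0.2043]
tcp_rot: [-2.222, 2.221, -0.003]
wrist_force: [0.0, 0.2, -0.3]
width: 1.0
```

```bash
cat > shot.py <<'E'
import sys
from h import *
from workcell import viewer
# shot.py tag u v z-less: world point (mm) to mark/crop around
tag=sys.argv[1]; P=np.array([float(a) for a in sys.argv[2].split(",")])/1000
out=[]
for n,w in(("top",50),("scene",65)):
    d=viewer.read_camera(n); u,v=proj(d,P)[0]; u=int(np.clip(u,w,560-w)); v=int(np.clip(v,w,420-w))
    c=d["pixels"][v-w:v+w,u-w:u+w,::-1]; print(n,"crop origin",u-w,v-w,"scale",390/(2*w))
    out.append(cv2.resize(np.clip(c*1.5,0,255).astype(np.uint8),(390,390),interpolation=cv2.INTER_CUBIC))
    cv2.imwrite(f"pics/{tag}_{n}_full.png",d["pixels"][:,:,::-1])
cv2.imwrite(f"pics/{tag}.png",np.hstack(out))
E
python3 go.py 404,-262,88; python3 shot.py s1 404,-262,150
```

```text
t 3.6 p [ 404.7 -262.4  204.3] x-axis [ 0.    -1.     0.001] z [ 0.001 -0.001 -1.   ] w 1.0 F [ 0.   0.2 -0.3] q [-0.63 -0.07  2.06 -0.    1.15  0.94]
404,-262,88 units [-0.005  0.009  1.163]
top crop origin 348 182 scale 3.9
scene crop origin 55 95 scale 3.0
```

View pics/s1.png

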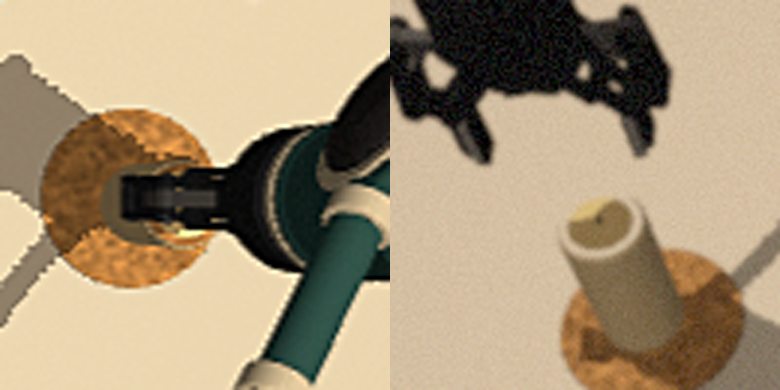

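The tips straddle the candle in the scene view, at about (86,148) and (139,146). I'll use them to check the cameras against the robot.

```bash
python3 - <<'E'
from h import *
from workcell import viewer
d=viewer.read_camera("scene")
for z in(.182,.195): print(z,proj(d,np.array([[.4047,-.2624-.0425,z],[.4047,-.2624+.0425,z],[.4047,-.2624,z]])))
E
```

```text
0.182 [[ 91.75097579 151.39546858]
 [138.94958786 148.81605684]
 [115.39208663 150.10347807]]
0.195 [[ 89.31712029 146.84076879]
 [137.13717772 144.24418883]
 [113.27005507 145.54014906]]
```

move_arm:
  series: "0 0 0 0 0 0.2 1; 0 0 0 0 0 0.4 1; 0 0 0 0 0 0.55 1; 0 0 0 0 0 0.7 1; 0 0 0 0 0 0.7 1; 0 0 0 0 0 0.7 1; 0 0 0 0 0 0.7 1; 0 0 0 0 0 0.7 1"

```text
time: 4.55
tool_pos: [0.4052, -0.2619, 0.1345]
tcp_rot: [-2.223, 2.22, -0.003]
wrist_force: [-0.4, 0.0, 0.9]
width: 0.998
```

```bash
python3 go.py 404,-262,90; python3 shot.py s2 404,-262,110
```

```text
t 4.55 p [ 405.2 -261.9  134.5] x-axis [ 0.001 -1.     0.001] z [ 0.002 -0.001 -1.   ] w 0.998 F [-0.4  0.   0.9] q [-0.63  0.01  2.13 -0.    1.01  0.94]
404,-262,90 units [0.001 0.013 0.445]
top crop origin 344 182 scale 3.9
scene crop origin 61 108 scale 3.0
```

View pics/s2.png

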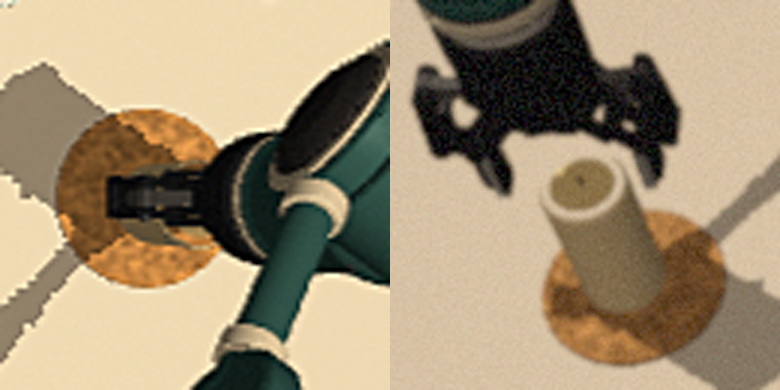

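move_arm:
  series: "0 0 0 0 0.03 0.1 1; 0 0 0 0 0.03 0.25 1; 0 0 0 0 0.03 0.38 1; 0 0 0 0 0.03 0.45 1; 0 0 0 0 0.03 0.45 1; 0 0 0 0 0.03 0.45 1; 0 0 0 0 0.03 0.45 0.5; 0 0 0 0 0.03 0.45 0"

```text
time: 5.45
tool_pos: [0.4021, -0.2618, 0.089]
tcp_rot: [-2.223, 2.22, -0.002]
wrist_force: [0.4, -3.0, 2.1]
width: 0.691
```

move_arm:
  series: "0 0 0 0 0 0 -0.3; 0 0 0 0 0 0 -0.6; 0 0 0 0 0 0 -1; 0 0 0 0 0 0 -1; 0 0 0 0 0 0 -1; 0 0 0 0 0 0 -1; 0 0 0 0 0 0 -1; 0 0 0 0 0 0 -1"

```text
time: 6.25
tool_pos: [0.4022, -0.2619, 0.0892]
tcp_rot: [-2.223, 2.22, -0.003]
wrist_force: [-0.3, -0.9, 5.0]
width: 0.665
```

```bash
python3 go.py; python3 shot.py s3 404,-262,110
```

```text
t 6.25 p [ 402.2 -261.9   89.2] x-axis [ 0.001 -1.     0.001] z [ 0.001 -0.001 -1.   ] w 0.665 F [-0.3 -0.9  5. ] q [-0.63  0.06  2.17 -0.    0.91  0.94]
top crop origin 344 182 scale 3.9
scene crop origin 61 108 scale 3.0
```

View pics/s3.png

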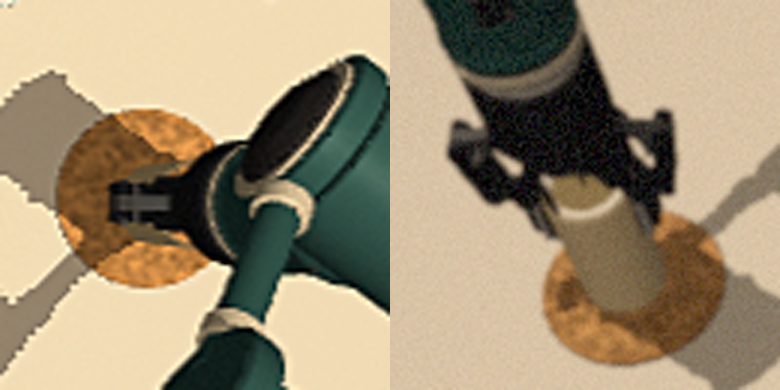

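move_arm:
  series: "0 0 0 0 0 -0.05 -1; 0 0 0 0 0 -0.15 -1; 0 0 0 0 0 -0.3 -1; 0 0 0 0 0 -0.45 -1; 0 0 0 0 0 -0.55 -1; 0 0 0 0 0 -0.6 -1; 0 0 0 0 0 -0.6 -1; 0 0 0 0 0 -0.6 -1"

```text
time: 7.15
tool_pos: [0.4011, -0.261, 0.1478]
tcp_rot: [2.223, -2.22, -0.001]
wrist_force: [-0.0, -0.7, -3.3]
width: 0.665
```

move_arm:
  series: "0 0 0 -0.05 -0.1 0 -1; 0 0 0 -0.15 -0.25 0 -1; 0 0 0 -0.25 -0.5 0 -1; 0 0 0 -0.4 -0.75 0 -1; 0 0 0 -0.5 -0.9 0 -1; 0 0 0 -0.6 -1 0 -1; 0 0 0 -0.6 -1 0 -1; 0 0 0 -0.6 -1 0 -1"

```text
time: 7.95
tool_pos: [0.5009, -0.2008, 0.1478]
tcp_rot: [2.223, -2.218, -0.002]
wrist_force: [0.4, -0.4, -3.7]
width: 0.664
```

move_arm:
  series: "0 0 0 -0.05 -0.1 0 -1; 0 0 0 -0.15 -0.25 0 -1; 0 0 0 -0.25 -0.5 0 -1; 0 0 0 -0.4 -0.75 0 -1; 0 0 0 -0.5 -0.9 0 -1; 0 0 0 -0.6 -1 0 -1; 0 0 0 -0.6 -1 0 -1; 0 0 0 -0.6 -1 0 -1"

```text
time: 8.75
tool_pos: [0.6008, -0.1408, 0.1479]
tcp_rot: [2.223, -2.218, -0.001]
wrist_force: [0.1, -0.6, -3.6]
width: 0.666
```

```bash
python3 go.py 620,-133,91
```

```text
t 8.75 p [ 600.8 -140.8  147.9] x-axis [ 0.002 -1.     0.   ] z [-0.001 -0.    -1.   ] w 0.666 F [ 0.1 -0.6 -3.6] q [-0.27  0.24  1.84 -0.    1.07  1.3 ]
620,-133,91 units [-0.078 -0.193  0.569]
```

move_arm:
  series: "0 0 0 -0.08 -0.19 0 -1; 0 0 0 -0.08 -0.19 0.05 -1; 0 0 0 -0.08 -0.19 0.15 -1; 0 0 0 -0.08 -0.19 0.28 -1; 0 0 0 -0.08 -0.19 0.4 -1; 0 0 0 -0.08 -0.19 0.48 -1; 0 0 0 -0.08 -0.19 0.52 -1; 0 0 0 -0.08 -0.19 0.53 -1"

```text
time: 9.55
tool_pos: [0.6197, -0.133, 0.0942]
tcp_rot: [2.222, -2.219, -0.002]
wrist_force: [0.4, 0.6, -3.0]
width: 0.664
```

move_arm:
  series: "0 0 0 0 0 0.01 -1; 0 0 0 0 0 0.02 -1; 0 0 0 0 0 0.03 -1; 0 0 0 0 0 0.03 -1; 0 0 0 0 0 0.03 -1; 0 0 0 0 0 0.03 -1; 0 0 0 0 0 0.03 -1; 0 0 0 0 0 0.03 -1"

```text
time: 10.35
tool_pos: [0.6204, -0.133, 0.0923]
tcp_rot: [-2.223, 2.22, -0.0]
wrist_force: [0.3, 0.4, -3.6]
width: 0.668
```

```bash
python3 go.py; python3 shot.py s4 620,-133,80
```

```text
t 10.35 p [ 620.4 -133.    92.3] x-axis [ 0.001 -1.     0.   ] z [ 0. -0. -1.] w 0.668 F [ 0.3  0.4 -3.6] q [-0.25  0.33  1.84  0.    0.98  1.32]
top crop origin 292 100 scale 3.9
scene crop origin 127 212 scale 3.0
```

View pics/s4.png

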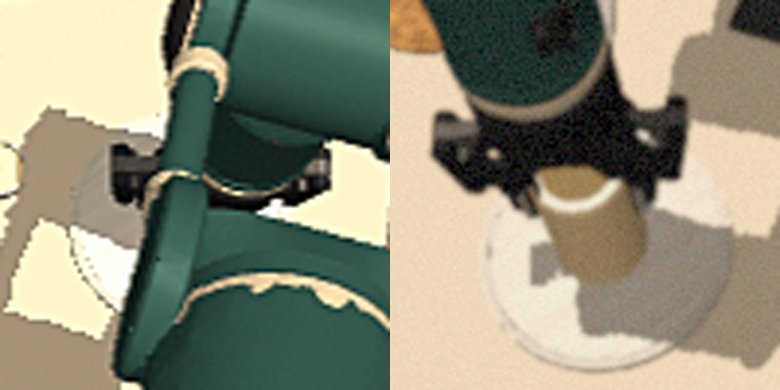

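move_arm:
  series: "0 0 0 0 0 0.005 -1; 0 0 0 0 0 0.01 -1; 0 0 0 0 0 0.015 -1; 0 0 0 0 0 0.02 -1; 0 0 0 0 0 0.025 -1; 0 0 0 0 0 0.03 -1; 0 0 0 0 0 0.03 -1; 0 0 0 0 0 0.03 -1"

```text
time: 11.25
tool_pos: [0.6204, -0.1331, 0.0894]
tcp_rot: [-2.223, 2.22, -0.0]
wrist_force: [-0.4, 1.1, -2.8]
width: 0.666
```

move_arm:
  series: "0 0 0 0 0 0.005 -1; 0 0 0 0 0 0.01 -1; 0 0 0 0 0 0.015 -1; 0 0 0 0 0 0.015 -1; 0 0 0 0 0 0.015 -1; 0 0 0 0 0 0.015 -1; 0 0 0 0 0 0.015 -1; 0 0 0 0 0 0.015 -1"

```text
time: 12.05
tool_pos: [0.6208, -0.1331, 0.0893]
tcp_rot: [-2.223, 2.219, -0.001]
wrist_force: [-2.6, 0.3, 5.5]
width: 0.667
```

move_arm:
  series: "0 0 0 0 0 0 0.35; 0 0 0 0 0 0 0.4; 0 0 0 0 0 0 0.5; 0 0 0 0 0 0 0.6; 0 0 0 0 0 0 0.8; 0 0 0 0 0 0 1; 0 0 0 0 0 0 1; 0 0 0 0 0 0 1"

```text
time: 12.85
tool_pos: [0.6203, -0.133, 0.0877]
tcp_rot: [2.223, -2.22, -0.0]
wrist_force: [0.4, 0.4, -0.1]
width: 1.0
```

move_arm:
  series: "0 0 0 0 0 -0.1 1; 0 0 0 0 0 -0.25 1; 0 0 0 0 0 -0.45 1; 0 0 0 0 0 -0.65 1; 0 0 0 0 0 -0.85 1; 0 0 0 0 0 -1 1; 0 0 0 0 0 -1 1; 0 0 0 0 0 -1 1"

```text
time: 13.65
tool_pos: [0.6205, -0.1331, 0.1884]
tcp_rot: [-2.223, 2.219, -0.002]
wrist_force: [-0.7, 0.6, 0.2]
width: 0.998
```

```bash
python3 go.py 639,168,200; python3 shot.py s5 620,-133,80
```

```text
t 13.65 p [ 620.5 -133.1  188.4] x-axis [ 0.001 -1.     0.   ] z [ 0.001 -0.    -1.   ] w 0.998 F [-0.7  0.6  0.2] q [-0.25  0.23  1.76  0.    1.14  1.32]
639,168,200 units [-3.011 -0.189 -0.116]
top crop origin 292 100 scale 3.9
scene crop origin 127 212 scale 3.0
```

View pics/s5.png

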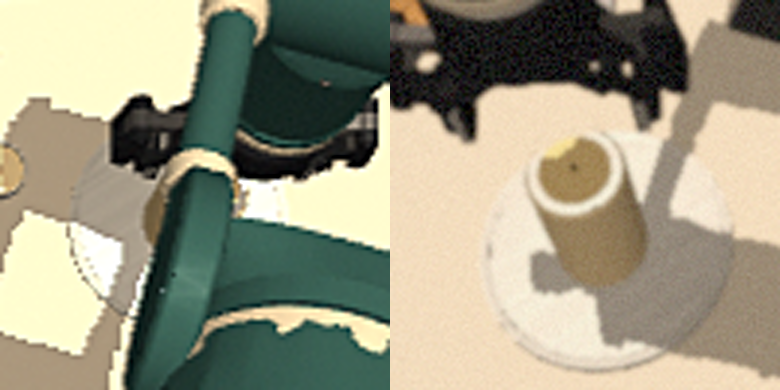

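The candle stands upright on the salver. Next is the vase.

move_arm:
  series: "0 0 0 -0.2 0 0 1; 0 0 0 -0.5 -0.03 0 1; 0 0 0 -0.8 -0.06 0 1; 0 0 0 -1 -0.06 0 1; 0 0 0 -1 -0.06 0 1; 0 0 0 -1 -0.06 0 1; 0 0 0 -1 -0.06 0 1; 0 0 0 -1 -0.06 0 1"

```text
time: 14.55
tool_pos: [0.626, -0.034, 0.1874]
tcp_rot: [2.221, -2.221, -0.001]
wrist_force: [0.1, -0.4, -0.2]
width: 1.001
```

move_arm:
  series: "0 0 0 -0.2 0 0 1; 0 0 0 -0.5 -0.03 0 1; 0 0 0 -0.8 -0.06 0 1; 0 0 0 -1 -0.06 0 1; 0 0 0 -1 -0.06 0 1; 0 0 0 -1 -0.06 0 1; 0 0 0 -1 -0.06 0 1; 0 0 0 -1 -0.06 0 1"

```text
time: 15.35
tool_pos: [0.6321, 0.0657, 0.1878]
tcp_rot: [2.221, -2.221, 0.0]
wrist_force: [0.5, 0.2, 0.6]
width: 0.999
```

move_arm:
  series: "0 0 0 -0.2 0 0 1; 0 0 0 -0.5 -0.03 0 1; 0 0 0 -0.8 -0.06 0 1; 0 0 0 -1 -0.06 0 1; 0 0 0 -1 -0.06 0.1 1; 0 0 0 -1 -0.06 0.2 1; 0 0 0 -1 -0.06 0.25 1; 0 0 0 -1 -0.06 0.25 1"

```text
time: 16.15
tool_pos: [0.6367, 0.1656, 0.1606]
tcp_rot: [2.219, -2.219, -0.003]
wrist_force: [1.0, -0.2, -0.7]
width: 0.994
```

```bash
python3 go.py 640,168,108; python3 shot.py s6 640,168,130
```

```text
t 16.15 p [636.7 165.6 160.6] x-axis [ 0.    -1.     0.001] z [-0.004 -0.001 -1.   ] w 0.994 F [ 1.  -0.2 -0.7] q [ 0.22  0.3   1.73 -0.    1.11  1.79]
640,168,108 units [-0.025 -0.035  0.526]
top crop origin 176 86 scale 3.9
scene crop origin 302 200 scale 3.0
```

View pics/s6.png

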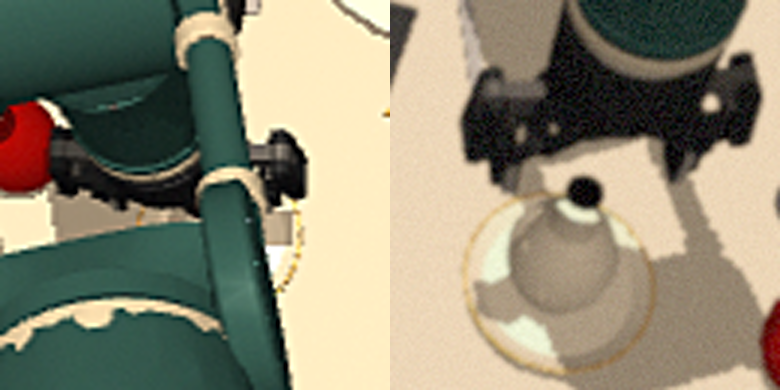

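```bash
python3 - <<'E'
from h import *
for n in("top","scene"):pass
from workcell import viewer
D={n:viewer.read_camera(n) for n in("top","scene")}
C=[]
for n,b in(("top",(160,100,195,140)),("scene",(420,285,475,340))):
    h=cv2.cvtColor(cv2.imread(f"pics/{n}0.png"),cv2.COLOR_BGR2HSV); m=((h[...,1]>180)&((h[...,0]<8)|(h[...,0]>172))).astype(np.uint8)
    q=np.zeros_like(m);x0,y0,x1,y1=b;q[y0:y1,x0:x1]=m[y0:y1,x0:x1]; C.append(cv2.connectedComponentsWithStats(q)[3][1])
print(C,tri(D["top"],C[0],D["scene"],C[1]))
E
```

```text
[array([170., 109.]), array([458.5, 293.5])] (array([0.70484988, 0.30622822, 0.14114227]), np.float64(0.005976022853588369))
```

move_arm:
  series: "0 0 0 -0.02 -0.03 0.1 1; 0 0 0 -0.02 -0.03 0.25 1; 0 0 0 -0.02 -0.03 0.4 1; 0 0 0 -0.02 -0.03 0.48 1; 0 0 0 -0.02 -0.03 0.53 1; 0 0 0 -0.02 -0.03 0.53 1; 0 0 0 -0.02 -0.03 0.53 1; 0 0 0 -0.02 -0.03 0.53 1"

```text
time: 17.15
tool_pos: [0.6416, 0.1692, 0.1106]
tcp_rot: [-2.222, 2.219, -0.001]
wrist_force: [0.0, 0.1, 0.2]
width: 1.0
```

```bash
python3 go.py; python3 shot.py s7 640,168,130
```

```text
t 17.15 p [641.6 169.2 110.6] x-axis [ 0.001 -1.    -0.   ] z [ 0.001  0.    -1.   ] w 1.0 F [0.  0.1 0.2] q [ 0.22  0.36  1.76 -0.    1.02  1.79]
top crop origin 176 86 scale 3.9
scene crop origin 302 200 scale 3.0
```

View pics/s7.png

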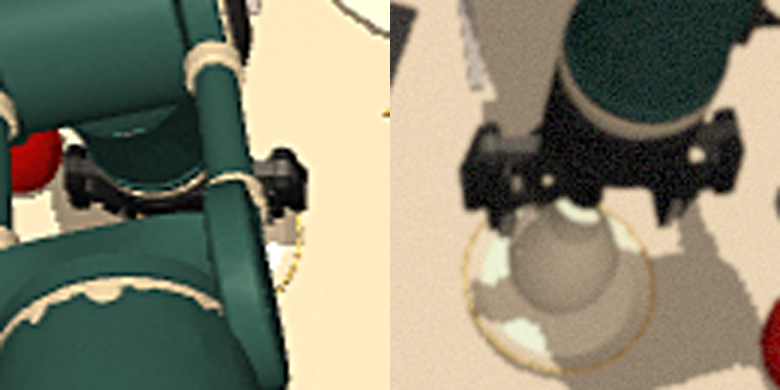

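move_arm:
  series: "0 0 0 0 0 0 0.7; 0 0 0 0 0 0 0.4; 0 0 0 0 0 0 0.1; 0 0 0 0 0 0 -0.1; 0 0 0 0 0 0 -0.2; 0 0 0 0 0 0 -0.3; 0 0 0 0 0 0 -0.4; 0 0 0 0 0 0 -0.6"
  squeeze: 40

```text
time: 18.05
tool_pos: [0.6412, 0.1687, 0.1103]
tcp_rot: [-2.223, 2.22, -0.001]
wrist_force: [-1.0, -1.7, 3.8]
width: 0.364
```

move_arm:
  series: "0 0 0 0 0 0 -0.8; 0 0 0 0 0 0 -1; 0 0 0 0 0 0 -1; 0 0 0 0 0 0 -1; 0 0 0 0 0 0 -1; 0 0 0 0 0 0 -1; 0 0 0 0 0 0 -1; 0 0 0 0 0 0 -1"

```text
time: 18.85
tool_pos: [0.6412, 0.1688, 0.1103]
tcp_rot: [-2.223, 2.22, -0.001]
wrist_force: [-0.1, -3.7, 5.6]
width: 0.369
```

```bash
python3 go.py; python3 shot.py s8 640,168,130
```

```text
t 18.85 p [641.2 168.8 110.3] x-axis [ 0.001 -1.     0.   ] z [ 0.001 -0.    -1.   ] w 0.369 F [-0.1 -3.7  5.6] q [ 0.22  0.36  1.76 -0.    1.02  1.79]
top crop origin 176 86 scale 3.9
scene crop origin 302 200 scale 3.0
```

View pics/s8.png

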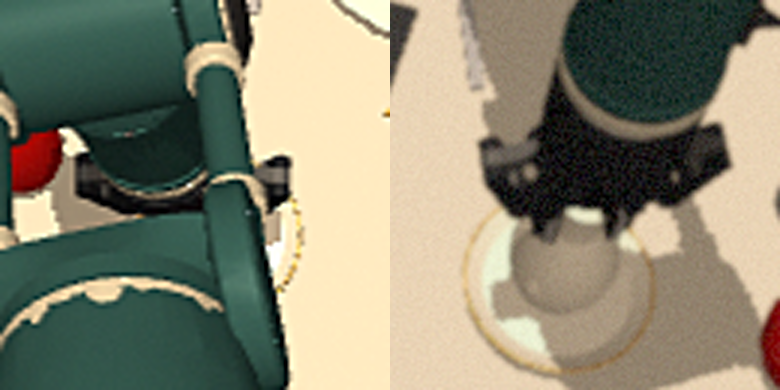

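move_arm:
  series: "0 0 0 0 0 -0.05 -1; 0 0 0 0 0 -0.15 -1; 0 0 0 0 0 -0.3 -1; 0 0 0 0 0 -0.45 -1; 0 0 0 0 0 -0.6 -1; 0 0 0 0 0 -0.7 -1; 0 0 0 0 0 -0.7 -1; 0 0 0 0 0 -0.7 -1"

```text
time: 19.75
tool_pos: [0.641, 0.169, 0.1803]
tcp_rot: [-2.222, 2.219, -0.001]
wrist_force: [0.1, 0.0, -3.8]
width: 0.361
```

```bash
python3 go.py; python3 shot.py s9 640,168,150
```

```text
t 19.75 p [641.  169.  180.3] x-axis [ 0.001 -1.    -0.   ] z [ 0.001  0.    -1.   ] w 0.361 F [ 0.1  0.  -3.8] q [0.22 0.29 1.71 0.   1.14 1.79]
top crop origin 175 84 scale 3.9
scene crop origin 304 194 scale 3.0
```

View pics/s9.png

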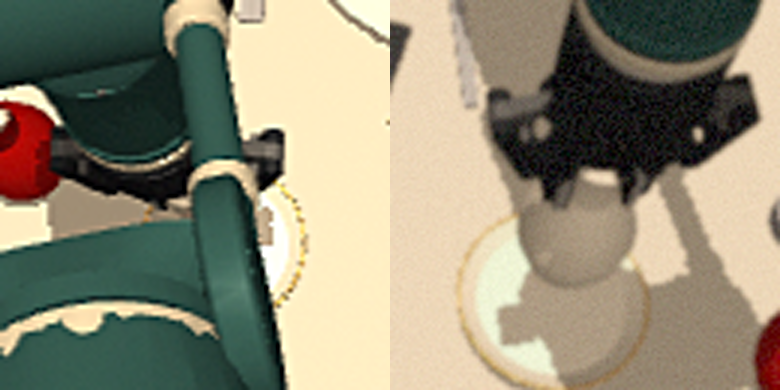

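Held and upright. Carrying it to the cork.

move_arm:
  series: "0 0 0 0.08 0.05 0 -1; 0 0 0 0.22 0.12 0 -1; 0 0 0 0.4 0.22 0 -1; 0 0 0 0.6 0.33 0 -1; 0 0 0 0.77 0.42 0 -1; 0 0 0 0.85 0.47 0 -1; 0 0 0 0.85 0.47 0 -1; 0 0 0 0.85 0.47 0 -1"

```text
time: 20.65
tool_pos: [0.5943, 0.0839, 0.18]
tcp_rot: [-2.221, 2.22, -0.0]
wrist_force: [0.7, 0.1, -2.8]
width: 0.36
```

move_arm:
  series: "0 0 0 0.08 0.05 0 -1; 0 0 0 0.22 0.12 0 -1; 0 0 0 0.4 0.22 0 -1; 0 0 0 0.6 0.33 0 -1; 0 0 0 0.77 0.42 0 -1; 0 0 0 0.85 0.47 0 -1; 0 0 0 0.85 0.47 0 -1; 0 0 0 0.85 0.47 0 -1"

```text
time: 21.45
tool_pos: [0.5474, -0.0011, 0.18]
tcp_rot: [-2.222, 2.22, -0.0]
wrist_force: [-0.6, 0.4, -2.5]
width: 0.361
```

move_arm:
  series: "0 0 0 0.08 0.05 0 -1; 0 0 0 0.22 0.12 0 -1; 0 0 0 0.4 0.22 0 -1; 0 0 0 0.6 0.33 0 -1; 0 0 0 0.77 0.42 0 -1; 0 0 0 0.85 0.47 0 -1; 0 0 0 0.85 0.47 0 -1; 0 0 0 0.85 0.47 0 -1"

```text
time: 22.25
tool_pos: [0.5004, -0.0861, 0.1799]
tcp_rot: [-2.222, 2.22, -0.0]
wrist_force: [0.5, -0.3, -2.8]
width: 0.36
```

move_arm:
  series: "0 0 0 0.08 0.05 0 -1; 0 0 0 0.22 0.12 0 -1; 0 0 0 0.4 0.22 0 -1; 0 0 0 0.6 0.33 0 -1; 0 0 0 0.77 0.42 0 -1; 0 0 0 0.85 0.47 0 -1; 0 0 0 0.85 0.47 0 -1; 0 0 0 0.85 0.47 0 -1"

```text
time: 23.05
tool_pos: [0.4536, -0.1709, 0.1798]
tcp_rot: [-2.222, 2.22, 0.0]
wrist_force: [-0.5, 0.4, -3.6]
width: 0.36
```

move_arm:
  series: "0 0 0 0.08 0.05 0 -1; 0 0 0 0.22 0.12 0 -1; 0 0 0 0.4 0.22 0 -1; 0 0 0 0.6 0.33 0 -1; 0 0 0 0.77 0.42 0 -1; 0 0 0 0.85 0.47 0 -1; 0 0 0 0.85 0.47 0 -1; 0 0 0 0.85 0.47 0 -1"

```text
time: 23.85
tool_pos: [0.4067, -0.2559, 0.1797]
tcp_rot: [-2.222, 2.22, 0.0]
wrist_force: [-0.1, 0.4, -3.5]
width: 0.365
```

```bash
python3 go.py 406,-256.5,110; python3 shot.py s10 406,-256,80; python3 places.py b | grep -E "cork|mirror"
```

```text
t 23.85 p [ 406.7 -255.9  179.7] x-axis [ 0.001 -1.    -0.001] z [ 0.     0.001 -1.   ] w 0.365 F [-0.1  0.4 -3.5] q [-0.61 -0.05  2.09  0.    1.1   0.96]
406,-256.5,110 units [0.006 0.007 0.697]
top crop origin 338 182 scale 3.9
scene crop origin 68 117 scale 3.0
top cork [ 402.7 -258.5   63.8] rms 0.38 want d 130
top mirror [391.9 294.8] [107.5 109.2] 26.4
scene cork [ 408.9 -254.8   63. ] rms 1.51 want d 130
scene mirror [393.4 293.5] [109.5 109.1] 26.8
```

View pics/s10.png

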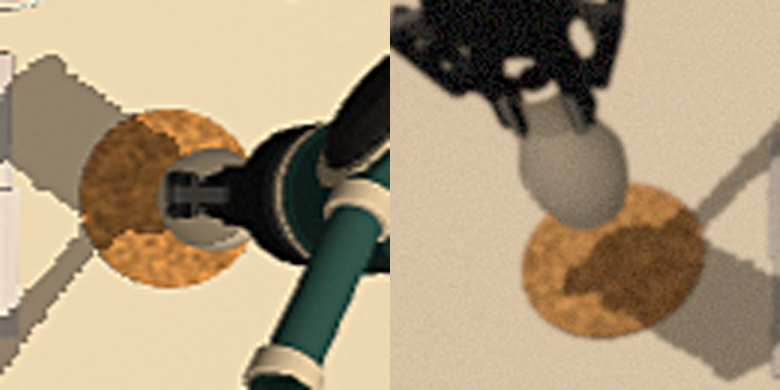

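move_arm:
  series: "0 0 0 0 0 0.08 -1; 0 0 0 0 0 0.2 -1; 0 0 0 0 0 0.35 -1; 0 0 0 0 0 0.5 -1; 0 0 0 0 0 0.6 -1; 0 0 0 0 0 0.64 -1; 0 0 0 0 0 0.66 -1; 0 0 0 0 0 0.66 -1"

```text
time: 24.85
tool_pos: [0.4066, -0.2564, 0.1138]
tcp_rot: [-2.223, 2.22, -0.0]
wrist_force: [-0.3, 0.5, -3.2]
width: 0.365
```

move_arm:
  series: "0 0 0 0 0 0.005 -1; 0 0 0 0 0 0.01 -1; 0 0 0 0 0 0.015 -1; 0 0 0 0 0 0.02 -1; 0 0 0 0 0 0.025 -1; 0 0 0 0 0 0.03 -1; 0 0 0 0 0 0.035 -1; 0 0 0 0 0 0.035 -1"

```text
time: 25.65
tool_pos: [0.4065, -0.2563, 0.1103]
tcp_rot: [2.223, -2.22, 0.0]
wrist_force: [-0.4, -0.3, -2.0]
width: 0.362
```

```bash
python3 go.py; python3 shot.py s11 406,-256,80
```

```text
t 25.65 p [ 406.5 -256.3  110.3] x-axis [ 0.001 -1.     0.   ] z [ 0. -0. -1.] w 0.362 F [-0.4 -0.3 -2. ] q [-0.61  0.04  2.15 -0.    0.96  0.96]
top crop origin 338 182 scale 3.9
scene crop origin 68 117 scale 3.0
```

View pics/s11.png

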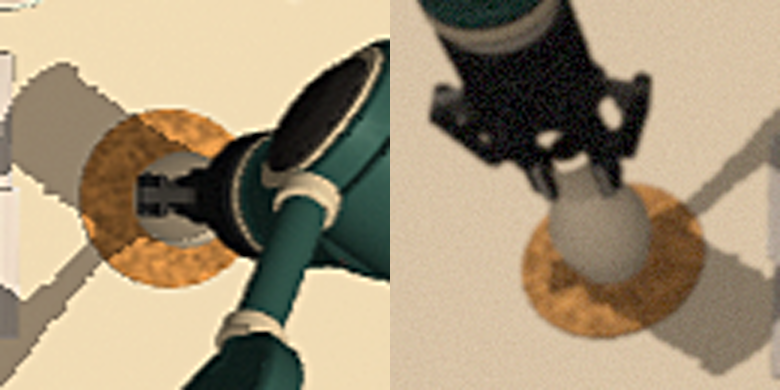

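move_arm:
  series: "0 0 0 0 0 0.004 -1; 0 0 0 0 0 0.008 -1; 0 0 0 0 0 0.012 -1; 0 0 0 0 0 0.015 -1; 0 0 0 0 0 0.015 -1; 0 0 0 0 0 0.015 -1; 0 0 0 0 0 0.015 -1; 0 0 0 0 0 0.015 -1"

```text
time: 26.55
tool_pos: [0.4068, -0.2566, 0.1102]
tcp_rot: [-2.223, 2.22, -0.001]
wrist_force: [-3.5, 1.7, 8.5]
width: 0.363
```

move_arm:
  series: "0 0 0 0 0 0 -0.22; 0 0 0 0 0 0 -0.15; 0 0 0 0 0 0 -0.05; 0 0 0 0 0 0 0.1; 0 0 0 0 0 0 0.4; 0 0 0 0 0 0 0.7; 0 0 0 0 0 0 1; 0 0 0 0 0 0 1"

```text
time: 27.35
tool_pos: [0.4065, -0.2563, 0.1088]
tcp_rot: [-2.223, 2.22, -0.0]
wrist_force: [0.3, -0.5, 0.5]
width: 0.999
```

move_arm:
  series: "0 0 0 0 0 -0.05 1; 0 0 0 0 0 -0.2 1; 0 0 0 0 0 -0.4 1; 0 0 0 0 0 -0.65 1; 0 0 0 0 0 -0.85 1; 0 0 0 0 0 -1 1; 0 0 0 0 0 -1 1; 0 0 0 0 0 -1 1"

```text
time: 28.15
tool_pos: [0.4065, -0.2564, 0.2089]
tcp_rot: [-2.223, 2.22, -0.001]
wrist_force: [-0.1, 0.2, -0.4]
width: 0.994
```

```bash
python3 go.py 443,34,220; python3 shot.py s12 406,-256,80
```

```text
t 28.15 p [ 406.5 -256.4  208.9] x-axis [ 0.001 -1.     0.   ] z [ 0.001 -0.    -1.   ] w 0.994 F [-0.1  0.2 -0.4] q [-0.61 -0.08  2.06 -0.    1.16  0.95]
443,34,220 units [-2.903 -0.369 -0.112]
top crop origin 338 182 scale 3.9
scene crop origin 68 117 scale 3.0
```

View pics/s12.png

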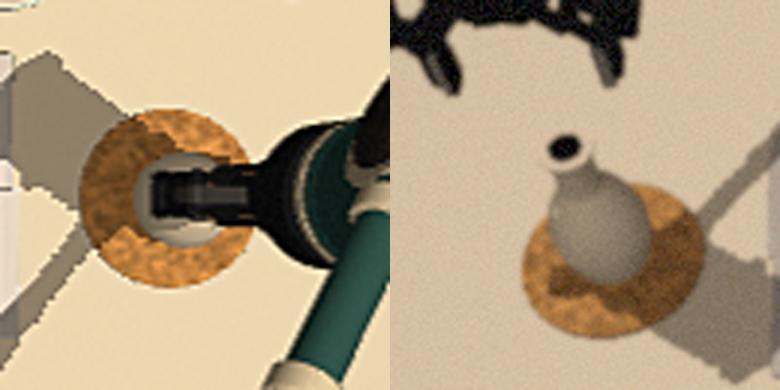

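move_arm:
  series: "0 0 0 -0.2 0 -0.05 1; 0 0 0 -0.5 -0.06 -0.1 1; 0 0 0 -0.8 -0.1 -0.15 1; 0 0 0 -0.97 -0.12 -0.15 1; 0 0 0 -0.97 -0.12 -0.15 1; 0 0 0 -0.97 -0.12 -0.15 1; 0 0 0 -0.97 -0.12 -0.15 1; 0 0 0 -0.97 -0.12 -0.15 1"

```text
time: 29.05
tool_pos: [0.4181, -0.16, 0.2234]
tcp_rot: [2.221, -2.221, -0.001]
wrist_force: [0.4, -0.2, 0.1]
width: 1.002
```

move_arm:
  series: "0 0 0 -0.2 0 0 1; 0 0 0 -0.5 -0.06 0 1; 0 0 0 -0.8 -0.1 0 1; 0 0 0 -0.97 -0.12 0 1; 0 0 0 -0.97 -0.12 0 1; 0 0 0 -0.97 -0.12 0 1; 0 0 0 -0.97 -0.12 0 1; 0 0 0 -0.97 -0.12 0 1"

```text
time: 29.85
tool_pos: [0.4302, -0.0632, 0.2238]
tcp_rot: [2.221, -2.221, 0.0]
wrist_force: [-0.6, -0.1, -0.8]
width: 1.003
```

move_arm:
  series: "0 0 0 -0.2 0 0 1; 0 0 0 -0.5 -0.06 0 1; 0 0 0 -0.8 -0.1 0 1; 0 0 0 -0.97 -0.12 0 1; 0 0 0 -0.97 -0.12 0 1; 0 0 0 -0.97 -0.12 0 1; 0 0 0 -0.97 -0.12 0 1; 0 0 0 -0.97 -0.12 0 1"

```text
time: 30.65
tool_pos: [0.4421, 0.0338, 0.2238]
tcp_rot: [2.221, -2.221, 0.0]
wrist_force: [-0.1, -0.4, -0.2]
width: 1.003
```

```bash
python3 go.py 443,34,130; python3 shot.py s13 443,34,180; python3 - <<'E'
from h import *
T=cv2.imread("pics/s13_top_full.png");S=cv2.imread("pics/s13_scene_full.png")
a=T[190:280,345:435];b=S[140:240,80:180]
f=lambda x:cv2.resize(np.clip(x*1.5,0,255).astype(np.uint8),(390,390),interpolation=cv2.INTER_CUBIC)
cv2.imwrite("pics/s13v.png",np.hstack([f(a),f(b)]))
E
```

```text
t 30.65 p [442.1  33.8 223.8] x-axis [-0. -1.  0.] z [-0. -0. -1.] w 1.003 F [-0.1 -0.4 -0.2] q [ 0.02 -0.17  2.11 -0.    1.2   1.59]
443,34,130 units [-0.002 -0.009  0.938]
top crop origin 228 164 scale 3.9
scene crop origin 214 93 scale 3.0
```

View pics/s13.png

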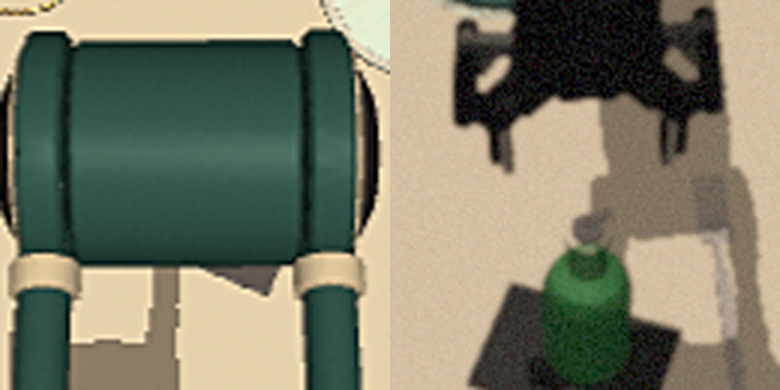

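View pics/s13v.png

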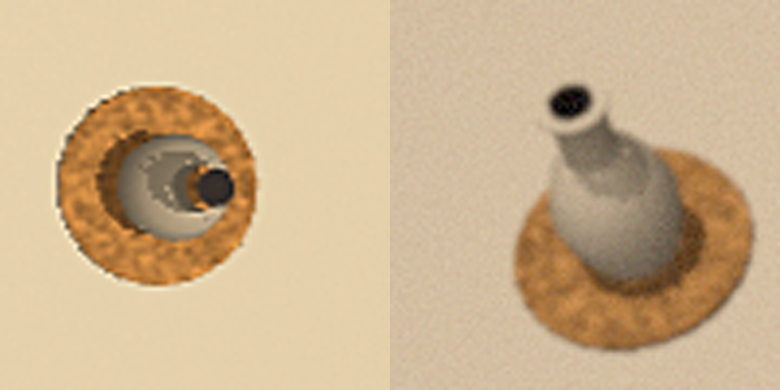

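```bash
python3 - <<'E'
from h import *
from workcell import viewer
D={n:viewer.read_camera(n) for n in("top","scene")}
p,q=(394.6,232.7),(125.7,165.1)
print(tri(D["top"],p,D["scene"],q),plane(D["top"],p,.132),plane(D["scene"],q,.132))
E
```

```text
(array([ 0.4044751 , -0.25609218,  0.13586972]), np.float64(0.000582172262443065)) [[ 0.4044718 -0.2569419  0.132    ]] [[ 0.40141781 -0.25774928  0.132     ]]
```

move_arm:
  series: "0 0 0 0 0 0.1 1; 0 0 0 0 -0.01 0.25 1; 0 0 0 0 -0.01 0.4 1; 0 0 0 0 -0.01 0.5 1; 0 0 0 0 -0.01 0.5 1; 0 0 0 0 -0.01 0.5 1; 0 0 0 0 -0.01 0.5 1; 0 0 0 0 -0.01 0.5 1"

```text
time: 31.65
tool_pos: [0.4437, 0.0347, 0.1746]
tcp_rot: [-2.222, 2.219, -0.002]
wrist_force: [0.3, -0.7, 0.4]
width: 1.004
```

```bash
python3 go.py 443,34,129; python3 shot.py s14 443,34,160
```

```text
t 31.65 p [443.7  34.7 174.6] x-axis [ 0.001 -1.    -0.   ] z [ 0.002  0.    -1.   ] w 1.004 F [ 0.3 -0.7  0.4] q [ 0.02 -0.12  2.16  0.    1.09  1.59]
443,34,129 units [0.007 0.008 0.456]
top crop origin 228 164 scale 3.9
scene crop origin 214 100 scale 3.0
```

View pics/s14.png

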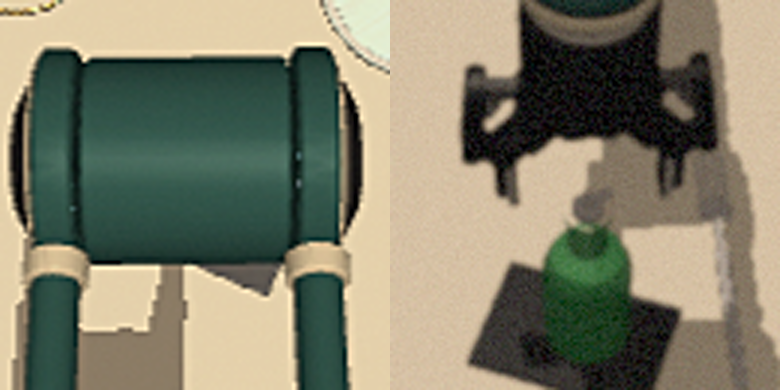

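move_arm:
  series: "0 0 0 0 0 0.1 1; 0 0 0 0 0 0.22 1; 0 0 0 0 0 0.34 1; 0 0 0 0 0 0.42 1; 0 0 0 0 0 0.455 1; 0 0 0 0 0 0.455 1; 0 0 0 0 0 0.455 1; 0 0 0 0 0 0.455 1"

```text
time: 32.55
tool_pos: [0.4436, 0.0348, 0.1288]
tcp_rot: [-2.222, 2.219, -0.001]
wrist_force: [0.6, 0.3, -0.5]
width: 0.999
```

move_arm:
  series: "0 0 0 0 0 0 0.7; 0 0 0 0 0 0 0.4; 0 0 0 0 0 0 0.1; 0 0 0 0 0 0 -0.1; 0 0 0 0 0 0 -0.2; 0 0 0 0 0 0 -0.3; 0 0 0 0 0 0 -0.4; 0 0 0 0 0 0 -0.6"

```text
time: 33.35
tool_pos: [0.4434, 0.0345, 0.1288]
tcp_rot: [-2.223, 2.22, -0.001]
wrist_force: [-2.4, -2.0, 5.5]
width: 0.341
```

move_arm:
  series: "0 0 0 0 0 0 -0.8; 0 0 0 0 0 0 -1; 0 0 0 0 0 0 -1; 0 0 0 0 0 0 -1; 0 0 0 0 0 0 -1; 0 0 0 0 0 0 -1; 0 0 0 0 0 0 -1; 0 0 0 0 0 0 -1"

```text
time: 34.15
tool_pos: [0.4434, 0.0345, 0.1288]
tcp_rot: [-2.223, 2.22, -0.001]
wrist_force: [-0.7, -1.8, 5.3]
width: 0.335
```

```bash
python3 go.py ; python3 shot.py s15 443,34,140
```

```text
t 34.15 p [443.4  34.5 128.8] x-axis [ 0.002 -1.     0.001] z [ 0.001 -0.001 -1.   ] w 0.335 F [-0.7 -1.8  5.3] q [ 0.02 -0.06  2.2  -0.    1.    1.59]
top crop origin 228 165 scale 3.9
scene crop origin 214 106 scale 3.0
```

View pics/s15.png

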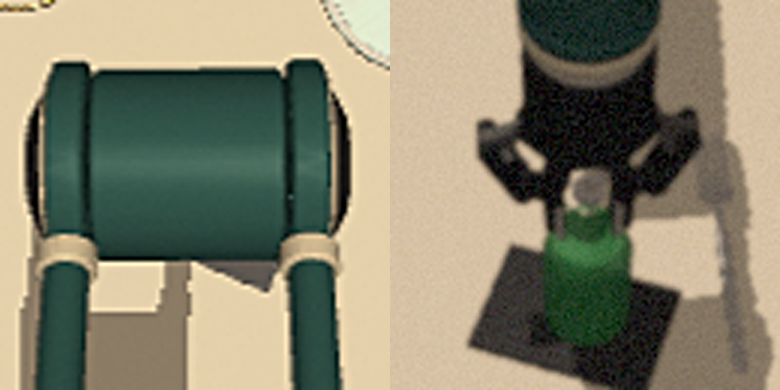

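move_arm:
  series: "0 0 0 0 0 -0.05 -1; 0 0 0 0 0 -0.15 -1; 0 0 0 0 0 -0.3 -1; 0 0 0 0 0 -0.45 -1; 0 0 0 0 0 -0.5 -1; 0 0 0 0 0 -0.5 -1; 0 0 0 0 0 -0.5 -1; 0 0 0 0 0 -0.5 -1"

```text
time: 35.05
tool_pos: [0.4423, 0.0347, 0.1773]
tcp_rot: [2.222, -2.219, -0.002]
wrist_force: [-0.1, -0.3, -3.1]
width: 0.341
```

move_arm:
  series: "0 0 0 -0.06 -0.1 0 -1; 0 0 0 -0.16 -0.25 0 -1; 0 0 0 -0.3 -0.45 0 -1; 0 0 0 -0.46 -0.7 0 -1; 0 0 0 -0.6 -0.88 0 -1; 0 0 0 -0.67 -1 0 -1; 0 0 0 -0.67 -1 0 -1; 0 0 0 -0.67 -1 0 -1"

```text
time: 35.85
tool_pos: [0.5425, 0.1017, 0.1776]
tcp_rot: [2.222, -2.218, -0.002]
wrist_force: [-0.2, -0.2, -3.1]
width: 0.338
```

move_arm:
  series: "0 0 0 -0.06 -0.1 0 -1; 0 0 0 -0.16 -0.25 0 -1; 0 0 0 -0.3 -0.45 0 -1; 0 0 0 -0.46 -0.7 0 -1; 0 0 0 -0.6 -0.88 0 -1; 0 0 0 -0.68 -1 0 -1; 0 0 0 -0.68 -1 0 -1; 0 0 0 -0.68 -1 0 -1"

```text
time: 36.65
tool_pos: [0.6425, 0.1697, 0.178]
tcp_rot: [2.222, -2.219, -0.001]
wrist_force: [-0.6, -0.4, -3.1]
width: 0.338
```

```bash
python3 go.py 643.7,169.2,130; python3 shot.py s16 643,169,100
```

```text
t 36.65 p [642.5 169.7 178. ] x-axis [ 0.001 -1.     0.   ] z [-0.001 -0.    -1.   ] w 0.338 F [-0.6 -0.4 -3.1] q [ 0.22  0.3   1.7  -0.    1.14  1.79]
643.7,169.2,130 units [ 0.004 -0.012  0.48 ]
top crop origin 177 88 scale 3.9
scene crop origin 300 208 scale 3.0
```

View pics/s16.png

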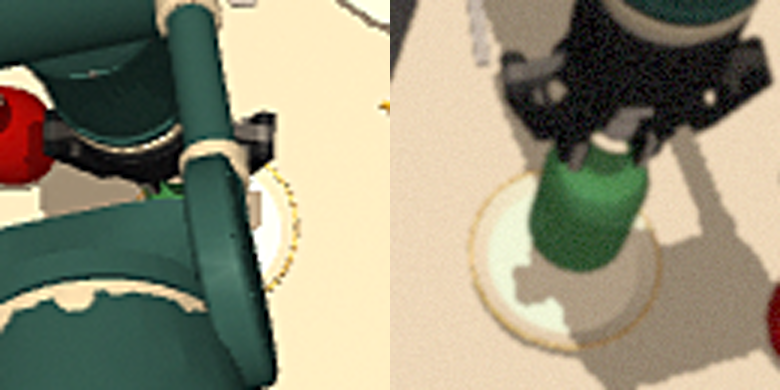

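move_arm:
  series: "0 0 0 0 -0.01 0.08 -1; 0 0 0 0 -0.01 0.2 -1; 0 0 0 0 -0.01 0.32 -1; 0 0 0 0 -0.01 0.4 -1; 0 0 0 0 -0.01 0.43 -1; 0 0 0 0 -0.01 0.45 -1; 0 0 0 0 -0.01 0.45 -1; 0 0 0 0 -0.01 0.45 -1"

```text
time: 37.55
tool_pos: [0.6444, 0.1701, 0.1338]
tcp_rot: [-2.222, 2.219, -0.001]
wrist_force: [0.0, 0.2, -2.9]
width: 0.338
```

move_arm:
  series: "0 0 0 0 0 0.005 -1; 0 0 0 0 0 0.01 -1; 0 0 0 0 0 0.015 -1; 0 0 0 0 0 0.02 -1; 0 0 0 0 0 0.025 -1; 0 0 0 0 0 0.03 -1; 0 0 0 0 0 0.035 -1; 0 0 0 0 0 0.035 -1"

```text
time: 38.35
tool_pos: [0.6438, 0.17, 0.1296]
tcp_rot: [2.223, -2.22, -0.0]
wrist_force: [-0.0, -0.1, -2.6]
width: 0.342
```

```bash
python3 go.py ; python3 shot.py s17 643,169,80
```

```text
t 38.35 p [643.8 170.  129.6] x-axis [ 0.001 -1.     0.   ] z [-0. -0. -1.] w 0.342 F [-0.  -0.1 -2.6] q [ 0.22  0.34  1.74 -0.    1.06  1.79]
top crop origin 178 90 scale 3.9
scene crop origin 298 213 scale 3.0
```

View pics/s17.png

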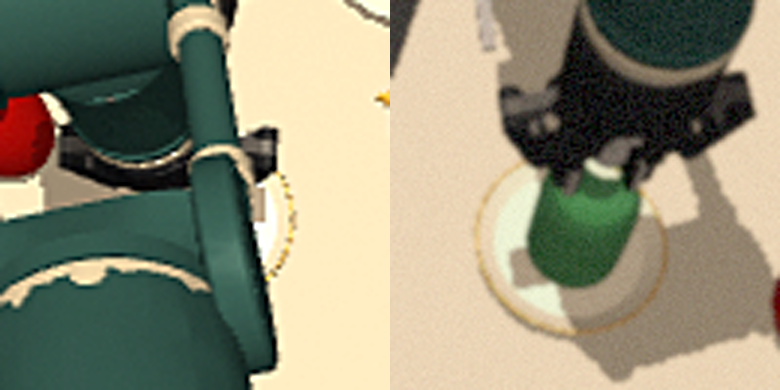

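move_arm:
  series: "0 0 0 0 0 0.004 -1; 0 0 0 0 0 0.008 -1; 0 0 0 0 0 0.012 -1; 0 0 0 0 0 0.015 -1; 0 0 0 0 0 0.015 -1; 0 0 0 0 0 0.015 -1; 0 0 0 0 0 0.015 -1; 0 0 0 0 0 0.015 -1"

```text
time: 39.25
tool_pos: [0.6442, 0.1701, 0.1289]
tcp_rot: [-2.222, 2.22, -0.001]
wrist_force: [-3.0, -0.4, 3.2]
width: 0.337
```

move_arm:
  series: "0 0 0 0 0 0 -0.25; 0 0 0 0 0 0 -0.18; 0 0 0 0 0 0 -0.05; 0 0 0 0 0 0 0.1; 0 0 0 0 0 0 0.4; 0 0 0 0 0 0 0.7; 0 0 0 0 0 0 1; 0 0 0 0 0 0 1"

```text
time: 40.05
tool_pos: [0.6439, 0.17, 0.1283]
tcp_rot: [-2.223, 2.22, 0.0]
wrist_force: [0.0, -0.8, -0.0]
width: 0.999
```

move_arm:
  series: "0 0 0 0 0 -0.05 1; 0 0 0 0 0 -0.2 1; 0 0 0 0 0 -0.4 1; 0 0 0 0 0 -0.65 1; 0 0 0 0 0 -0.85 1; 0 0 0 0 0 -1 1; 0 0 0 0 0 -1 1; 0 0 0 0 0 -1 1"

```text
time: 40.85
tool_pos: [0.644, 0.17, 0.2287]
tcp_rot: [-2.222, 2.219, -0.001]
wrist_force: [-0.4, -0.0, -0.7]
width: 1.003
```

```bash
python3 go.py 395,304,225; python3 shot.py s18 643,169,80
```

```text
t 40.85 p [644.  170.  228.7] x-axis [ 0.001 -1.    -0.   ] z [ 0.001  0.    -1.   ] w 1.003 F [-0.4 -0.  -0.7] q [0.22 0.26 1.65 0.   1.23 1.79]
395,304,225 units [-1.343  2.488  0.035]
top crop origin 178 90 scale 3.9
scene crop origin 298 213 scale 3.0
```

View pics/s18.png

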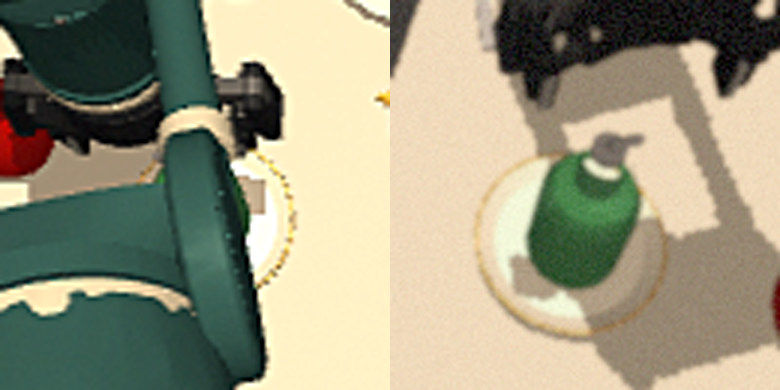

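move_arm:
  series: "0 0 0 -0.1 0.2 0 1; 0 0 0 -0.25 0.45 0 1; 0 0 0 -0.4 0.7 0 1; 0 0 0 -0.45 0.83 0 1; 0 0 0 -0.45 0.83 0 1; 0 0 0 -0.45 0.83 0 1; 0 0 0 -0.45 0.83 0 1; 0 0 0 -0.45 0.83 0 1"

```text
time: 41.75
tool_pos: [0.5618, 0.2144, 0.2282]
tcp_rot: [-2.222, 2.221, -0.001]
wrist_force: [0.0, -0.0, -0.2]
width: 1.001
```

move_arm:
  series: "0 0 0 -0.1 0.2 0 1; 0 0 0 -0.25 0.45 0 1; 0 0 0 -0.4 0.7 0 1; 0 0 0 -0.45 0.83 0 1; 0 0 0 -0.45 0.83 0 1; 0 0 0 -0.45 0.83 0 1; 0 0 0 -0.45 0.83 0 1; 0 0 0 -0.45 0.83 0 1"

```text
time: 42.55
tool_pos: [0.4788, 0.2593, 0.2283]
tcp_rot: [-2.222, 2.221, -0.001]
wrist_force: [0.3, -0.1, -1.0]
width: 0.999
```

move_arm:
  series: "0 0 0 -0.1 0.2 0 1; 0 0 0 -0.25 0.45 0 1; 0 0 0 -0.4 0.7 0 1; 0 0 0 -0.45 0.83 0 1; 0 0 0 -0.45 0.83 0.1 1; 0 0 0 -0.45 0.83 0.2 1; 0 0 0 -0.45 0.83 0.25 1; 0 0 0 -0.45 0.83 0.25 1"

```text
time: 43.35
tool_pos: [0.3947, 0.3036, 0.2015]
tcp_rot: [2.22, -2.219, -0.0]
wrist_force: [-0.0, 0.5, -0.3]
width: 0.998
```

```bash
python3 go.py 395,304,115; python3 shot.py s19 395,304,150;  python3 - <<'E'
from h import *
T=cv2.imread("pics/s19_top_full.png");S=cv2.imread("pics/s19_scene_full.png")
a=T[100:200,190:290];b=S[230:330,310:410]
f=lambda x:cv2.resize(np.clip(x*1.5,0,255).astype(np.uint8),(390,390),interpolation=cv2.INTER_CUBIC)
cv2.imwrite("pics/s19v.png",np.hstack([f(a),f(b)]))
E
```

```text
t 43.35 p [394.7 303.6 201.5] x-axis [ 0.    -1.     0.002] z [-0.002 -0.002 -1.   ] w 0.998 F [-0.   0.5 -0.3] q [ 0.61 -0.03  2.03 -0.    1.15  2.18]
395,304,115 units [-0.006 -0.005  0.865]
top crop origin 117 183 scale 3.9
scene crop origin 352 75 scale 3.0
```

View pics/s19.png

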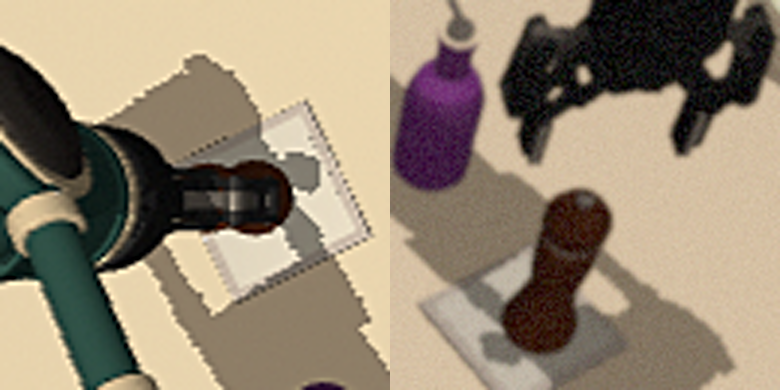

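View pics/s19v.png

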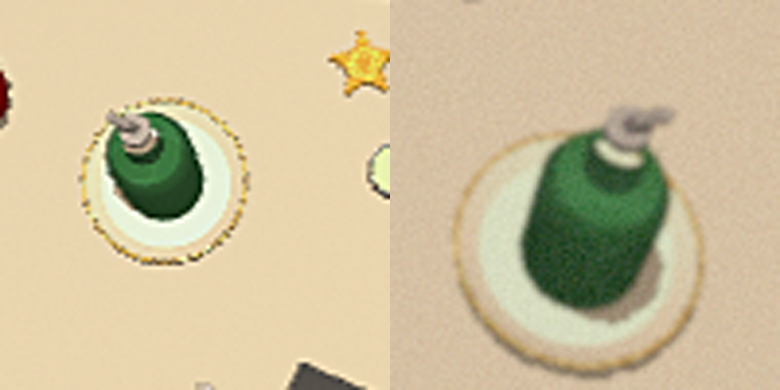

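```bash
python3 - <<'E'
from h import *
from workcell import viewer
D={n:viewer.read_camera(n) for n in("top","scene")}
d=D["scene"]
for z in(.18,.19): print(proj(d,[[.3947,.2611,z],[.3947,.3461,z]]))
print(plane(d,[418,141],.154),plane(d,[416.8,140.9],.154),plane(D["top"],[167.05,233.1],.154))
# nut detect
for n in D:
    im=cv2.imread(f"pics/{n}0.png")
E
```

```text
[[398.54657081 131.1658353 ]
 [443.24717373 128.7348129 ]]
[[399.70824192 127.58530711]
 [444.83610453 125.1432231 ]]
[[0.39976307 0.30346443 0.154     ]] [[0.39935758 0.30122515 0.154     ]] [[0.39505601 0.30374243 0.154     ]]
```

move_arm:
  series: "0 0 0 0 -0.02 0.08 1; 0 0 0 0 -0.02 0.2 1; 0 0 0 0 -0.02 0.32 1; 0 0 0 0 -0.02 0.42 1; 0 0 0 0 -0.02 0.45 1; 0 0 0 0 -0.02 0.45 1; 0 0 0 0 -0.02 0.45 1; 0 0 0 0 -0.02 0.45 1"

```text
time: 44.35
tool_pos: [0.3972, 0.305, 0.1589]
tcp_rot: [-2.222, 2.219, -0.0]
wrist_force: [0.1, 0.9, 0.1]
width: 0.996
```

```bash
python3 go.py 397,303,115; python3 shot.py s20 395,304,150
```

```text
t 44.35 p [397.2 305.  158.9] x-axis [ 0.001 -1.    -0.001] z [ 0.001  0.001 -1.   ] w 0.996 F [0.1 0.9 0.1] q [ 0.61  0.01  2.07 -0.    1.06  2.17]
397,303,115 units [0.02  0.002 0.439]
top crop origin 117 183 scale 3.9
scene crop origin 352 75 scale 3.0
```

View pics/s20.png

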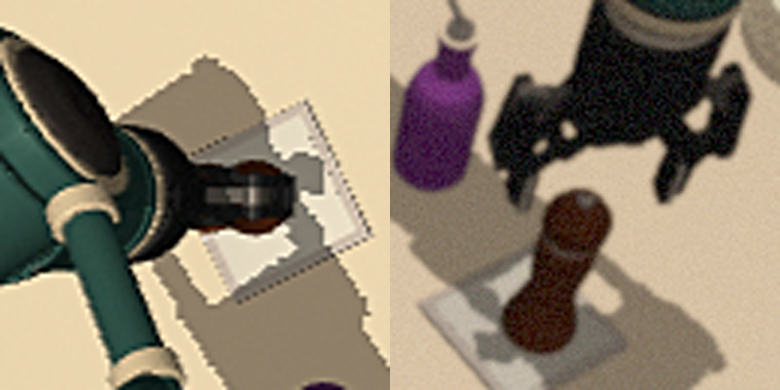

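move_arm:
  series: "0 0 0 0.02 0 0.1 1; 0 0 0 0.02 0 0.22 1; 0 0 0 0.02 0 0.34 1; 0 0 0 0.02 0 0.42 1; 0 0 0 0.02 0 0.44 1; 0 0 0 0.02 0 0.44 1; 0 0 0 0.02 0 0.44 1; 0 0 0 0.02 0 0.44 1"

```text
time: 45.25
tool_pos: [0.3972, 0.303, 0.1149]
tcp_rot: [-2.222, 2.219, -0.0]
wrist_force: [1.0, 0.4, 0.3]
width: 0.997
```

move_arm:
  series: "0 0 0 0 0 0 0.7; 0 0 0 0 0 0 0.5; 0 0 0 0 0 0 0.3; 0 0 0 0 0 0 0.2; 0 0 0 0 0 0 0.1; 0 0 0 0 0 0 0; 0 0 0 0 0 0 -0.2; 0 0 0 0 0 0 -0.5"

```text
time: 46.05
tool_pos: [0.397, 0.3028, 0.1146]
tcp_rot: [-2.223, 2.22, -0.0]
wrist_force: [-0.6, -0.2, 2.4]
width: 0.508
```

move_arm:
  series: "0 0 0 0 0 0 -0.8; 0 0 0 0 0 0 -1; 0 0 0 0 0 0 -1; 0 0 0 0 0 0 -1; 0 0 0 0 0 0 -1; 0 0 0 0 0 0 -1; 0 0 0 0 0 0 -1; 0 0 0 0 0 0 -1"

```text
time: 46.85
tool_pos: [0.397, 0.3029, 0.1146]
tcp_rot: [-2.222, 2.22, -0.0]
wrist_force: [0.3, 0.4, 5.1]
width: 0.508
```

```bash
python3 go.py ; python3 shot.py s21 395,304,120
```

```text
t 46.85 p [397.  302.9 114.6] x-axis [ 0.001 -1.    -0.   ] z [ 0.  0. -1.] w 0.508 F [0.3 0.4 5.1] q [0.6  0.06 2.11 0.   0.97 2.17]
top crop origin 120 183 scale 3.9
scene crop origin 348 85 scale 3.0
```

View pics/s21.png

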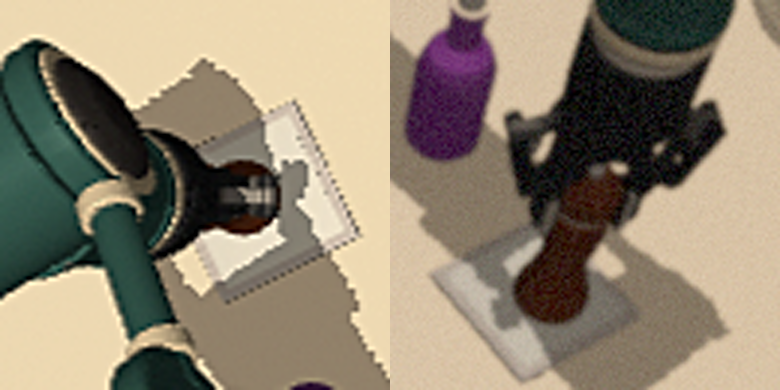

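move_arm:
  series: "0 0 0 0 0 -0.05 -1; 0 0 0 0 0 -0.15 -1; 0 0 0 0 0 -0.3 -1; 0 0 0 0 0 -0.45 -1; 0 0 0 0 0 -0.5 -1; 0 0 0 0 0 -0.5 -1; 0 0 0 0 0 -0.5 -1; 0 0 0 0 0 -0.5 -1"

```text
time: 47.75
tool_pos: [0.396, 0.3022, 0.1632]
tcp_rot: [2.222, -2.219, -0.001]
wrist_force: [-0.6, 0.3, -1.5]
width: 0.507
```

```bash
python3 places.py c | grep -E "slate"; python3 go.py 448,25.5,115;python3 shot.py s22 395,304,120
```

```text
top slate [445.1  23.5] [126.1  86.3] 67.6
scene slate [451.9  26.9] [127.3  89.2] 67.5
t 47.85 p [396.2 302.3 163.4] x-axis [ 0.001 -1.     0.001] z [-0.001 -0.001 -1.   ] w 0.508 F [-0.1 -0.3 -2.1] q [ 0.6   0.01  2.07 -0.    1.07  2.17]
448,25.5,115 units [ 2.768 -0.515  0.486]
top crop origin 120 183 scale 3.9
scene crop origin 348 85 scale 3.0
```

View pics/s22.png

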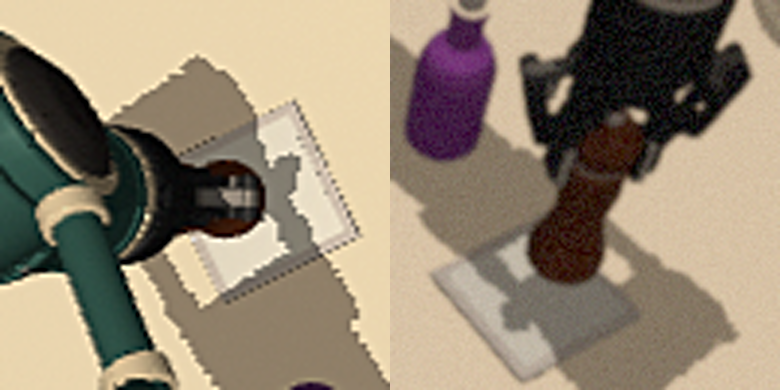

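move_arm:
  series: "0 0 0 0.09 -0.02 0 -1; 0 0 0 0.23 -0.05 0 -1; 0 0 0 0.43 -0.08 0 -1; 0 0 0 0.65 -0.12 0 -1; 0 0 0 0.82 -0.15 0 -1; 0 0 0 0.92 -0.17 0 -1; 0 0 0 0.92 -0.17 0 -1; 0 0 0 0.92 -0.17 0 -1"

```text
time: 48.75
tool_pos: [0.414, 0.2106, 0.1644]
tcp_rot: [-2.221, 2.221, 0.0]
wrist_force: [0.6, 0.0, -2.4]
width: 0.504
```

move_arm:
  series: "0 0 0 0.09 -0.02 0 -1; 0 0 0 0.23 -0.05 0 -1; 0 0 0 0.43 -0.08 0 -1; 0 0 0 0.65 -0.12 0 -1; 0 0 0 0.82 -0.15 0 -1; 0 0 0 0.92 -0.17 0 -1; 0 0 0 0.92 -0.17 0 -1; 0 0 0 0.92 -0.17 0 -1"

```text
time: 49.55
tool_pos: [0.431, 0.119, 0.1643]
tcp_rot: [-2.222, 2.22, 0.001]
wrist_force: [0.5, 0.8, -1.6]
width: 0.503
```

move_arm:
  series: "0 0 0 0.09 -0.02 0 -1; 0 0 0 0.23 -0.05 0 -1; 0 0 0 0.43 -0.08 0 -1; 0 0 0 0.65 -0.12 0 -1; 0 0 0 0.82 -0.15 0 -1; 0 0 0 0.92 -0.17 0 -1; 0 0 0 0.92 -0.17 0 -1; 0 0 0 0.92 -0.17 0 -1"

```text
time: 50.35
tool_pos: [0.448, 0.0271, 0.1642]
tcp_rot: [-2.222, 2.22, 0.001]
wrist_force: [-0.0, -0.0, -1.9]
width: 0.508
```

```bash
python3 go.py 448,25.5,115;python3 shot.py s23 448,25,100
```

```text
t 50.35 p [448.   27.1 164.2] x-axis [ 0.001 -1.    -0.001] z [-0.     0.001 -1.   ] w 0.508 F [-0.  -0.  -1.9] q [ 0.   -0.1   2.16  0.    1.07  1.57]
448,25.5,115 units [0.016 0.    0.492]
top crop origin 231 164 scale 3.9
scene crop origin 209 121 scale 3.0
```

View pics/s23.png

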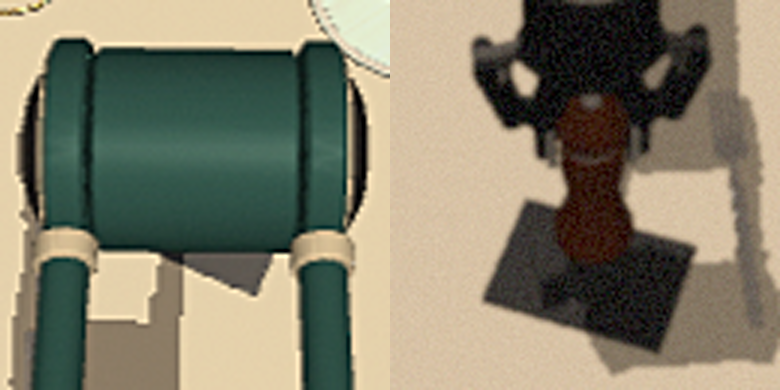

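move_arm:
  series: "0 0 0 0.01 0 0.08 -1; 0 0 0 0.01 0 0.2 -1; 0 0 0 0.01 0 0.32 -1; 0 0 0 0.01 0 0.4 -1; 0 0 0 0.01 0 0.44 -1; 0 0 0 0.01 0 0.46 -1; 0 0 0 0.01 0 0.46 -1; 0 0 0 0.01 0 0.46 -1"

```text
time: 51.25
tool_pos: [0.4485, 0.0257, 0.1187]
tcp_rot: [-2.222, 2.22, -0.001]
wrist_force: [1.3, -0.0, -1.6]
width: 0.509
```

move_arm:
  series: "0 0 0 0 0 0.005 -1; 0 0 0 0 0 0.01 -1; 0 0 0 0 0 0.015 -1; 0 0 0 0 0 0.02 -1; 0 0 0 0 0 0.025 -1; 0 0 0 0 0 0.03 -1; 0 0 0 0 0 0.035 -1; 0 0 0 0 0 0.035 -1"

```text
time: 52.05
tool_pos: [0.4481, 0.0257, 0.1147]
tcp_rot: [2.223, -2.22, -0.0]
wrist_force: [0.1, 0.7, -2.5]
width: 0.506
```

```bash
python3 go.py 448,25.5,115;python3 shot.py s24 448,25,80
```

```text
t 52.05 p [448.1  25.7 114.7] x-axis [ 0.001 -1.    -0.   ] z [-0.  0. -1.] w 0.506 F [ 0.1  0.7 -2.5] q [ 0.   -0.03  2.21  0.    0.97  1.57]
448,25.5,115 units [ 0.002  0.001 -0.003]
top crop origin 231 164 scale 3.9
scene crop origin 209 126 scale 3.0
```

View pics/s24.png

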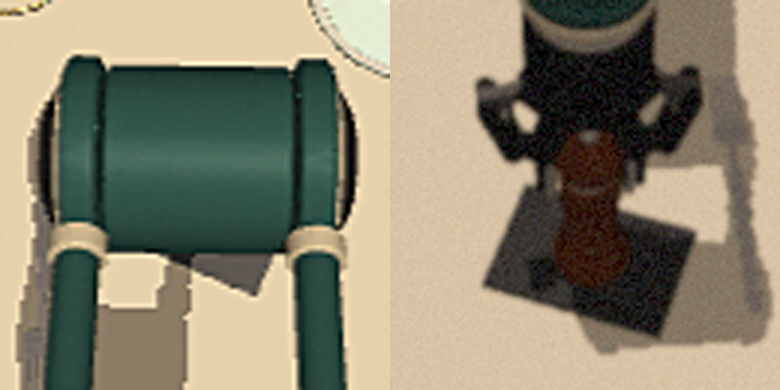

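move_arm:
  series: "0 0 0 0 0 0.004 -1; 0 0 0 0 0 0.008 -1; 0 0 0 0 0 0.012 -1; 0 0 0 0 0 0.015 -1; 0 0 0 0 0 0.015 -1; 0 0 0 0 0 0.015 -1; 0 0 0 0 0 0.015 -1; 0 0 0 0 0 0.015 -1"

```text
time: 52.95
tool_pos: [0.4491, 0.0258, 0.1146]
tcp_rot: [-2.222, 2.219, -0.002]
wrist_force: [-1.2, -0.2, 6.3]
width: 0.509
```

move_arm:
  series: "0 0 0 0 0 0 0.06; 0 0 0 0 0 0 0.12; 0 0 0 0 0 0 0.2; 0 0 0 0 0 0 0.35; 0 0 0 0 0 0 0.55; 0 0 0 0 0 0 0.8; 0 0 0 0 0 0 1; 0 0 0 0 0 0 1"

```text
time: 53.75
tool_pos: [0.4481, 0.0257, 0.1133]
tcp_rot: [2.223, -2.22, 0.0]
wrist_force: [0.3, 0.7, 0.5]
width: 1.001
```

move_arm:
  series: "0 0 0 0 0 -0.05 1; 0 0 0 0 0 -0.2 1; 0 0 0 0 0 -0.4 1; 0 0 0 0 0 -0.65 1; 0 0 0 0 0 -0.85 1; 0 0 0 0 0 -1 1; 0 0 0 0 0 -1 1; 0 0 0 0 0 -1 1"

```text
time: 54.55
tool_pos: [0.4482, 0.0257, 0.2134]
tcp_rot: [-2.223, 2.22, -0.001]
wrist_force: [-0.8, 0.4, -0.5]
width: 1.004
```

```bash
python3 go.py 620.5,-133,225; python3 shot.py s25 448,25,80
```

```text
t 54.55 p [448.2  25.7 213.4] x-axis [ 0.001 -1.    -0.   ] z [ 0.001  0.    -1.   ] w 1.004 F [-0.8  0.4 -0.5] q [ 0.   -0.15  2.11  0.    1.17  1.57]
620.5,-133,225 units [ 1.59  -1.721 -0.115]
top crop origin 231 164 scale 3.9
scene crop origin 209 126 scale 3.0
```

View pics/s25.png

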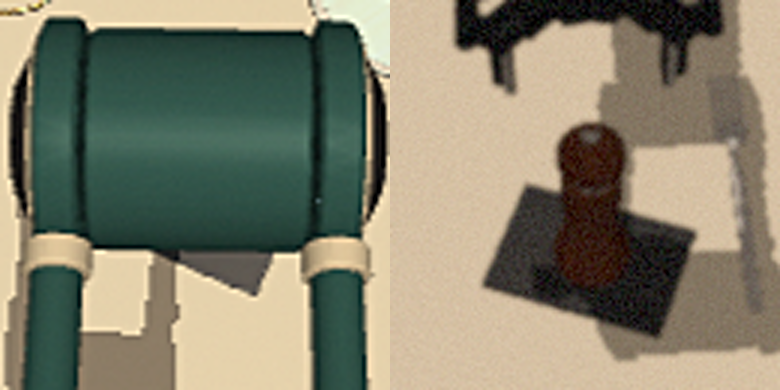

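The mill stands on the slate. Back to the candle on the salver.

move_arm:
  series: "0 0 0 0.15 -0.15 0 1; 0 0 0 0.4 -0.43 0 1; 0 0 0 0.6 -0.65 0 1; 0 0 0 0.8 -0.86 0 1; 0 0 0 0.8 -0.86 0 1; 0 0 0 0.8 -0.86 0 1; 0 0 0 0.8 -0.86 0 1; 0 0 0 0.8 -0.86 0 1"

```text
time: 55.45
tool_pos: [0.5332, -0.0534, 0.2127]
tcp_rot: [2.223, -2.219, -0.002]
wrist_force: [0.5, -1.2, 0.5]
width: 1.0
```

move_arm:
  series: "0 0 0 0.15 -0.15 0 1; 0 0 0 0.4 -0.43 0 1; 0 0 0 0.6 -0.65 0 1; 0 0 0 0.79 -0.86 0 1; 0 0 0 0.79 -0.86 0.1 1; 0 0 0 0.79 -0.86 0.25 1; 0 0 0 0.79 -0.86 0.4 1; 0 0 0 0.79 -0.86 0.4 1"

```text
time: 56.25
tool_pos: [0.6169, -0.1314, 0.1691]
tcp_rot: [2.221, -2.216, -0.01]
wrist_force: [-0.3, -0.8, -0.8]
width: 0.997
```

```bash
python3 go.py 620.5,-133,90; python3 shot.py s26 620,-133,110;  python3 - <<'E'
from h import *
T=cv2.imread("pics/s26_top_full.png");S=cv2.imread("pics/s26_scene_full.png")
a=T[175:260,240:325];b=S[130:250,220:340]
f=lambda x:cv2.resize(np.clip(x*1.5,0,255).astype(np.uint8),(390,390),interpolation=cv2.INTER_CUBIC)
cv2.imwrite("pics/s26v.png",np.hstack([f(a),f(b)]))
E
```

```text
t 56.25 p [ 616.9 -131.4  169.1] x-axis [ 0.002 -1.    -0.002] z [-0.007  0.002 -1.   ] w 0.997 F [-0.3 -0.8 -0.8] q [-0.25  0.25  1.78  0.    1.12  1.32]
620.5,-133,90 units [ 0.018 -0.041  0.79 ]
top crop origin 294 98 scale 3.9
scene crop origin 124 205 scale 3.0
```

View pics/s26.png

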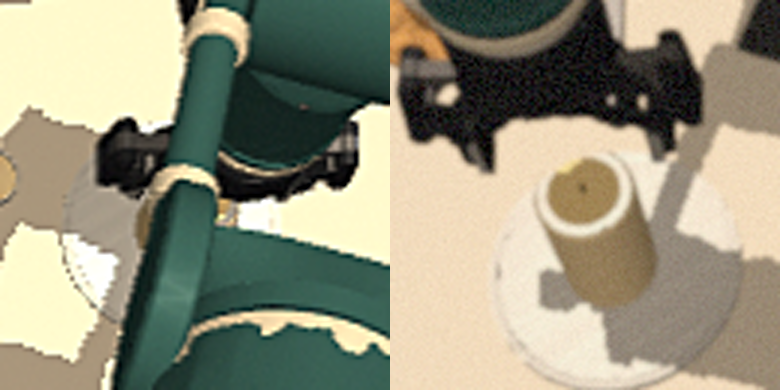

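View pics/s26v.png

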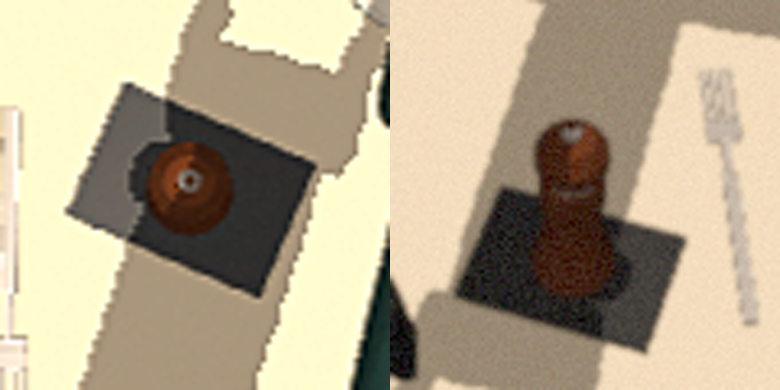

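move_arm:
  series: "0 0 0 0 0 0.08 1; 0 0 0 0 0 0.2 1; 0 0 0 0 0 0.32 1; 0 0 0 0 0 0.4 1; 0 0 0 0 0 0.4 1; 0 0 0 0 0 0.4 1; 0 0 0 0 0 0.4 1; 0 0 0 0 0 0.4 1"

```text
time: 57.15
tool_pos: [0.6209, -0.1332, 0.134]
tcp_rot: [-2.222, 2.22, -0.002]
wrist_force: [1.0, 0.5, 0.1]
width: 1.001
```

```bash
python3 go.py 620.5,-133,90; python3 shot.py s27 620,-133,110
```

```text
t 57.15 p [ 620.9 -133.2  134. ] x-axis [ 0.001 -1.     0.   ] z [ 0.001 -0.    -1.   ] w 1.001 F [1.  0.5 0.1] q [-0.25  0.28  1.81  0.    1.05  1.32]
620.5,-133,90 units [-0.002  0.004  0.44 ]
top crop origin 294 98 scale 3.9
scene crop origin 124 205 scale 3.0
```

View pics/s27.png

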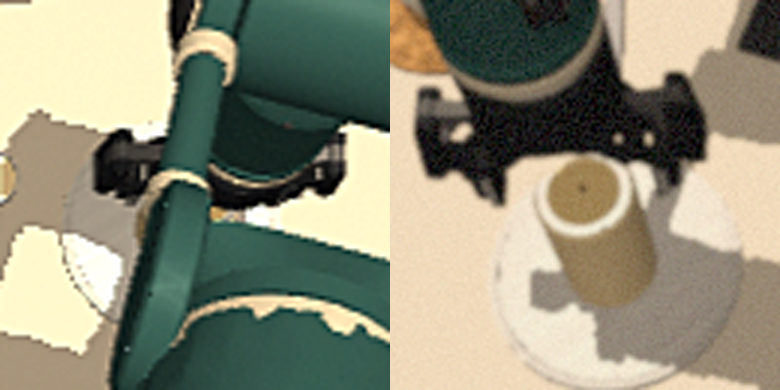

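move_arm:
  series: "0 0 0 0 0 0.1 1; 0 0 0 0 0 0.22 1; 0 0 0 0 0 0.34 1; 0 0 0 0 0 0.42 1; 0 0 0 0 0 0.44 1; 0 0 0 0 0 0.44 1; 0 0 0 0 0 0.44 0.8; 0 0 0 0 0 0.44 0.5"

```text
time: 58.05
tool_pos: [0.6209, -0.1332, 0.09]
tcp_rot: [-2.222, 2.22, -0.002]
wrist_force: [1.2, 0.2, 0.0]
width: 0.761
```

move_arm:
  series: "0 0 0 0 0 0 0.4; 0 0 0 0 0 0 0.2; 0 0 0 0 0 0 -0.2; 0 0 0 0 0 0 -1; 0 0 0 0 0 0 -1; 0 0 0 0 0 0 -1; 0 0 0 0 0 0 -1; 0 0 0 0 0 0 -1"

```text
time: 58.85
tool_pos: [0.621, -0.1334, 0.0903]
tcp_rot: [-2.223, 2.219, -0.003]
wrist_force: [-0.4, -2.0, 5.6]
width: 0.663
```

move_arm:
  series: "0 0 0 0 0 -0.05 -1; 0 0 0 0 0 -0.15 -1; 0 0 0 0 0 -0.3 -1; 0 0 0 0 0 -0.5 -1; 0 0 0 0 0 -0.7 -1; 0 0 0 0 0 -0.8 -1; 0 0 0 0 0 -0.8 -1; 0 0 0 0 0 -0.8 -1"

```text
time: 59.65
tool_pos: [0.6201, -0.1329, 0.1691]
tcp_rot: [2.223, -2.22, -0.0]
wrist_force: [-0.1, 0.1, -3.5]
width: 0.668
```

```bash
python3 go.py 392.5,294,90; python3 shot.py s28 620,-133,110
```

```text
t 59.65 p [ 620.1 -132.9  169.1] x-axis [ 0.001 -1.    -0.   ] z [-0.  0. -1.] w 0.668 F [-0.1  0.1 -3.5] q [-0.25  0.25  1.78  0.    1.11  1.32]
392.5,294,90 units [-4.272  2.269  0.792]
top crop origin 294 98 scale 3.9
scene crop origin 124 205 scale 3.0
```

View pics/s28.png

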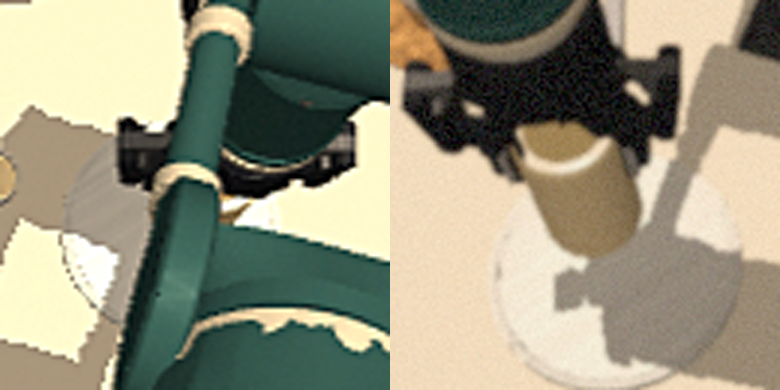

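move_arm:
  series: "0 0 0 -0.1 0.05 0 -1; 0 0 0 -0.25 0.13 0 -1; 0 0 0 -0.47 0.24 0 -1; 0 0 0 -0.7 0.35 0 -1; 0 0 0 -0.9 0.45 0 -1; 0 0 0 -1 0.5 0 -1; 0 0 0 -1 0.5 0 -1; 0 0 0 -1 0.5 0 -1"

```text
time: 60.55
tool_pos: [0.5703, -0.033, 0.1694]
tcp_rot: [-2.224, 2.219, -0.001]
wrist_force: [-0.3, -0.2, -3.0]
width: 0.663
```

move_arm:
  series: "0 0 0 -0.1 0.03 0 -1; 0 0 0 -0.25 0.07 0 -1; 0 0 0 -0.47 0.14 0 -1; 0 0 0 -0.7 0.21 0 -1; 0 0 0 -0.9 0.27 0 -1; 0 0 0 -1 0.3 0 -1; 0 0 0 -1 0.3 0 -1; 0 0 0 -1 0.3 0 -1"

```text
time: 61.35
tool_pos: [0.5403, 0.0667, 0.1693]
tcp_rot: [2.224, -2.219, 0.001]
wrist_force: [-0.6, 0.1, -3.0]
width: 0.664
```

move_arm:
  series: "0 0 0 -0.1 0.05 0 -1; 0 0 0 -0.25 0.13 0 -1; 0 0 0 -0.47 0.24 0 -1; 0 0 0 -0.7 0.35 0 -1; 0 0 0 -0.9 0.45 0 -1; 0 0 0 -1 0.5 0 -1; 0 0 0 -1 0.5 0 -1; 0 0 0 -1 0.5 0 -1"

```text
time: 62.15
tool_pos: [0.49, 0.1667, 0.1694]
tcp_rot: [2.224, -2.219, 0.001]
wrist_force: [-0.5, 0.5, -3.3]
width: 0.665
```

move_arm:
  series: "0 0 0 -0.1 0.08 0 -1; 0 0 0 -0.25 0.2 0 -1; 0 0 0 -0.47 0.38 0 -1; 0 0 0 -0.7 0.56 0 -1; 0 0 0 -0.9 0.72 0 -1; 0 0 0 -1 0.8 0 -1; 0 0 0 -1 0.8 0 -1; 0 0 0 -1 0.8 0 -1"

```text
time: 62.95
tool_pos: [0.4101, 0.2664, 0.1694]
tcp_rot: [-2.223, 2.219, -0.001]
wrist_force: [0.8, -1.0, -3.7]
width: 0.664
```

```bash
python3 go.py 392.5,294,90; python3 places.py d|grep mirror
```

```text
t 62.95 p [410.1 266.4 169.4] x-axis [ 0.002 -1.     0.   ] z [ 0.001 -0.    -1.   ] w 0.664 F [ 0.8 -1.  -3.7] q [ 0.53 -0.02  2.08 -0.    1.08  2.1 ]
392.5,294,90 units [-0.276  0.176  0.793]
top mirror [392.5 291.6] [106.4 100.4] 27.9
scene mirror [388.1 294.4] [101.   95.4] 27.6
```

View pics/pl_top_d.png

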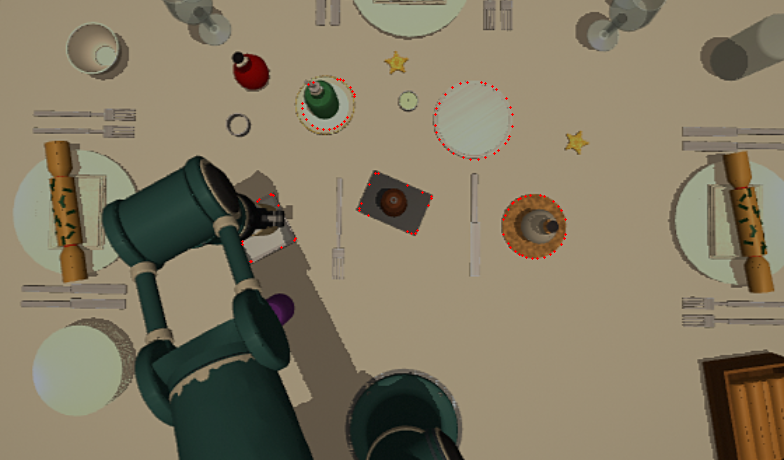

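move_arm:
  series: "0 0 0 -0.05 0.03 0 -1; 0 0 0 -0.15 0.09 0 -1; 0 0 0 -0.25 0.15 0.05 -1; 0 0 0 -0.28 0.18 0.15 -1; 0 0 0 -0.28 0.18 0.27 -1; 0 0 0 -0.28 0.18 0.37 -1; 0 0 0 -0.28 0.18 0.4 -1; 0 0 0 -0.28 0.18 0.4 -1"

```text
time: 63.85
tool_pos: [0.3911, 0.294, 0.128]
tcp_rot: [2.221, -2.219, -0.001]
wrist_force: [-0.1, -0.9, -3.6]
width: 0.671
```

```bash
python3 go.py 392.5,294,90; python3 shot.py s29 392,294,80
```

```text
t 63.85 p [391.1 294.  128. ] x-axis [ 0.001 -1.     0.001] z [-0.002 -0.001 -1.   ] w 0.671 F [-0.1 -0.9 -3.6] q [ 0.59  0.03  2.12 -0.    1.    2.16]
392.5,294,90 units [-0.001 -0.014  0.38 ]
top crop origin 129 184 scale 3.9
scene crop origin 338 96 scale 3.0
```

View pics/s29.png

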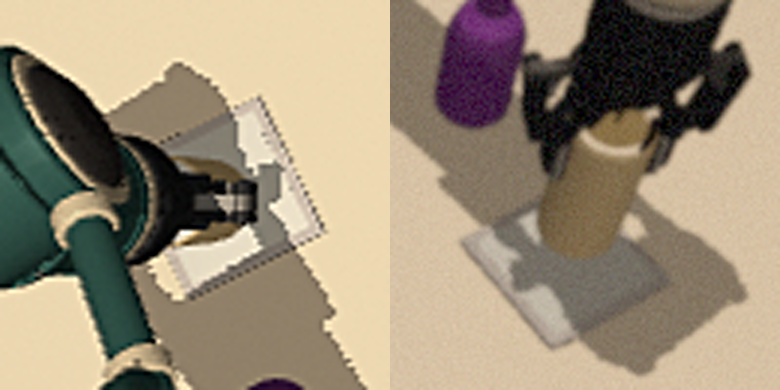

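move_arm:
  series: "0 0 0 0 0 0.05 -1; 0 0 0 0 0 0.12 -1; 0 0 0 0 0 0.2 -1; 0 0 0 0 0 0.27 -1; 0 0 0 0 0 0.31 -1; 0 0 0 0 0 0.33 -1; 0 0 0 0 0 0.34 -1; 0 0 0 0 0 0.34 -1"

```text
time: 64.75
tool_pos: [0.3919, 0.2947, 0.0953]
tcp_rot: [-2.223, 2.22, -0.0]
wrist_force: [-0.3, -0.0, -3.9]
width: 0.669
```

move_arm:
  series: "0 0 0 0 0 0.005 -1; 0 0 0 0 0 0.01 -1; 0 0 0 0 0 0.015 -1; 0 0 0 0 0 0.02 -1; 0 0 0 0 0 0.025 -1; 0 0 0 0 0 0.03 -1; 0 0 0 0 0 0.03 -1; 0 0 0 0 0 0.03 -1"

```text
time: 65.55
tool_pos: [0.3917, 0.2947, 0.0923]
tcp_rot: [2.223, -2.22, -0.0]
wrist_force: [-0.4, -0.2, -3.9]
width: 0.665
```

```bash
python3 go.py 392.5,294,90; python3 shot.py s30 392,294,80
```

```text
t 65.55 p [391.7 294.7  92.3] x-axis [ 0.001 -1.     0.   ] z [-0. -0. -1.] w 0.665 F [-0.4 -0.2 -3.9] q [0.59 0.08 2.14 0.   0.92 2.16]
392.5,294,90 units [ 0.007 -0.008  0.023]
top crop origin 129 184 scale 3.9
scene crop origin 338 96 scale 3.0
```

View pics/s30.png

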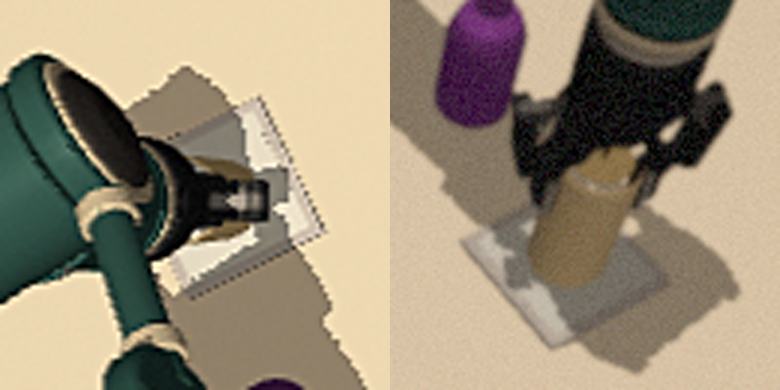

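```bash
python3 - <<'E'
from h import *
from workcell import viewer
d=viewer.read_camera("scene")
im=cv2.imread("pics/s30_scene_full.png"); h=cv2.cvtColor(cv2.GaussianBlur(im,(3,3),0),cv2.COLOR_BGR2HSV).astype(int)
m=((h[...,1]>75)&(h[...,0]>12)&(h[...,0]<30)).astype(np.uint8); q=np.zeros_like(m);q[140:200,378:424]=m[140:200,378:424]
n,l,s,c=cv2.connectedComponentsWithStats(q);i=1+s[1:,4].argmax();print(s[i])
vis=im.copy();vis[l==i]=(0,0,255);cv2.imwrite("pics/m30.png",cv2.resize(vis[120:220,350:450],(500,500)))
ys,xs=np.nonzero(l==i)
# predicted outline of foot circle at z=.009 for centre TCP
t=np.linspace(0,6.28,60)
for cx in(.384,.392,.398):
    P=proj(d,np.c_[cx+.029*np.cos(t),.2945+.029*np.sin(t),np.full(60,.008)]); print(cx,"foot bottom row",P[:,1].max().round(1),"cols",P[:,0].min().round(1),P[:,0].max().round(1))
print("seen bottom row",ys.max(), "cols near",[ (int(y),int(xs[ys==y].min()),int(xs[ys==y].max())) for y in range(ys.max()-12,ys.max()+1,2)])
print("mirror centre px",proj(d,[.3932,.293,.006]))
E
```

```text
[ 384  143   40   49 1182]
0.384 foot bottom row 189.6 cols 382.4 409.1
0.392 foot bottom row 192.7 cols 383.1 409.8
0.398 foot bottom row 195.0 cols 383.6 410.4
seen bottom row 191 cols near [(179, 384, 411), (181, 384, 410), (183, 385, 409), (185, 386, 408), (187, 387, 407), (189, 390, 405), (191, 396, 401)]
mirror centre px [[395.68232627 182.64227223]]
```

View pics/m30.png

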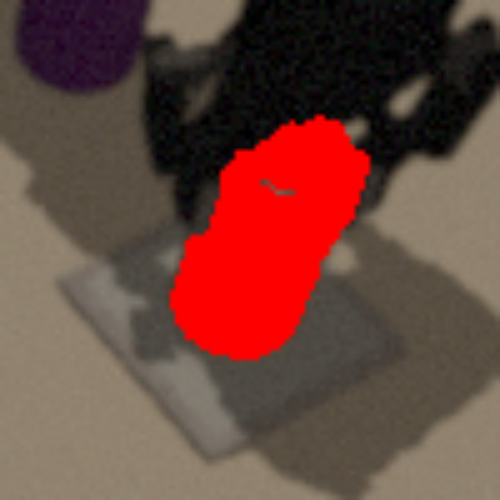

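move_arm:
  series: "0 0 0 0.01 -0.01 0 -1; 0 0 0 0.02 -0.03 0 -1; 0 0 0 0.02 -0.04 0 -1; 0 0 0 0.02 -0.04 0 -1; 0 0 0 0.02 -0.04 0.01 -1; 0 0 0 0.02 -0.04 0.02 -1; 0 0 0 0.02 -0.04 0.025 -1; 0 0 0 0.02 -0.04 0.025 -1"

```text
time: 66.5
tool_pos: [0.3959, 0.2927, 0.0903]
tcp_rot: [-2.223, 2.22, -0.0]
wrist_force: [-1.3, -2.5, 2.0]
width: 0.664
```

move_arm:
  series: "0 0 0 0 0 0.004 -1; 0 0 0 0 0 0.008 -1; 0 0 0 0 0 0.012 -1; 0 0 0 0 0 0.012 -1; 0 0 0 0 0 0.012 -1; 0 0 0 0 0 0.012 -1; 0 0 0 0 0 0.012 -1; 0 0 0 0 0 0.012 -1"

```text
time: 67.3
tool_pos: [0.3961, 0.2927, 0.0902]
tcp_rot: [-2.223, 2.22, -0.001]
wrist_force: [-3.5, -3.7, 11.0]
width: 0.669
```

move_arm:
  series: "0 0 0 0 0 0 0.35; 0 0 0 0 0 0 0.4; 0 0 0 0 0 0 0.5; 0 0 0 0 0 0 0.6; 0 0 0 0 0 0 0.8; 0 0 0 0 0 0 1; 0 0 0 0 0 0 1; 0 0 0 0 0 0 1"

```text
time: 68.1
tool_pos: [0.3957, 0.2927, 0.0885]
tcp_rot: [2.223, -2.22, -0.0]
wrist_force: [0.4, 0.7, -0.1]
width: 1.005
```

move_arm:
  series: "0 0 0 0 0 -0.1 1; 0 0 0 0 0 -0.25 1; 0 0 0 0 0 -0.45 1; 0 0 0 0 0 -0.65 1; 0 0 0 0 0 -0.85 1; 0 0 0 0 0 -1 1; 0 0 0 0 0 -1 1; 0 0 0 0 0 -1 1"

```text
time: 68.9
tool_pos: [0.396, 0.2928, 0.1891]
tcp_rot: [-2.222, 2.219, -0.0]
wrist_force: [-1.3, -0.4, -0.3]
width: 0.998
```

move_arm:
  series: "0 0 0 0.1 -0.1 0 1; 0 0 0 0.3 -0.2 0 1; 0 0 0 0.5 -0.3 0 1; 0 0 0 0.8 -0.5 -0.1 1; 0 0 0 1 -0.6 -0.2 1; 0 0 0 1 -0.6 -0.3 1; 0 0 0 1 -0.6 -0.3 1; 0 0 0 1 -0.6 -0.3 1"

```text
time: 69.7
tool_pos: [0.4556, 0.1929, 0.218]
tcp_rot: [2.223, -2.22, -0.001]
wrist_force: [-0.4, 0.5, -0.2]
width: 0.999
```

move_arm:
  series: "0 0 0 0.2 0 0 1; 0 0 0 0.5 0 0 1; 0 0 0 0.8 0 0 1; 0 0 0 1 0 0 1; 0 0 0 1 0 0 1; 0 0 0 1 0 0 1; 0 0 0 1 0 0 1; 0 0 0 1 0 0 1"

```text
time: 70.5
tool_pos: [0.4559, 0.0938, 0.2184]
tcp_rot: [2.225, -2.218, -0.001]
wrist_force: [0.5, 0.2, -0.1]
width: 1.003
```

```bash
python3 go.py; python3 places.py e; python3 - <<'E'
from h import *
from workcell import viewer
D={n:viewer.read_camera(n) for n in("top","scene")}
for n in D: cv2.imwrite(f"pics/fin_{n}.png",D[n]["pixels"][:,:,::-1])
f=lambda x:cv2.resize(np.clip(x*1.5,0,255).astype(np.uint8),(390,390),interpolation=cv2.INTER_CUBIC)
T=D["top"]["pixels"][:,:,::-1];S=D["scene"]["pixels"][:,:,::-1]
cv2.imwrite("pics/finc.png",np.hstack([f(T[190:280,140:230]),f(S[110:220,345:455])]))
E
```

```text
t 70.5 p [455.9  93.8 218.4] x-axis [ 0.003 -1.    -0.   ] z [-0.  0. -1.] w 1.003 F [ 0.5  0.2 -0.1] q [ 0.15 -0.11  2.07  0.    1.18  1.72]
top salver [ 617.4 -134.5   79.6] rms 0.59 want d 160
top saucer [613.7 168.2  83.4] rms 3.33 want d 122
top cork [ 402.7 -258.9   63.9] rms 0.32 want d 130
top slate [442.   20.3] [131.9 134.8] 55.2
top mirror [386.6 304.6] [107.5  86.9] 25.8
scene salver [ 621.9 -130.7   79.7] rms 0.42 want d 160
scene saucer [637.1 173.6  53.3] rms 8.97 want d 122
scene cork [ 409.2 -254.4   63. ] rms 0.33 want d 130
scene slate [451.8  28.3] [130.4  90.5] 68.3
scene mirror [393.4 292.8] [109.2 108.2] 28.2
```

View pics/finc.png

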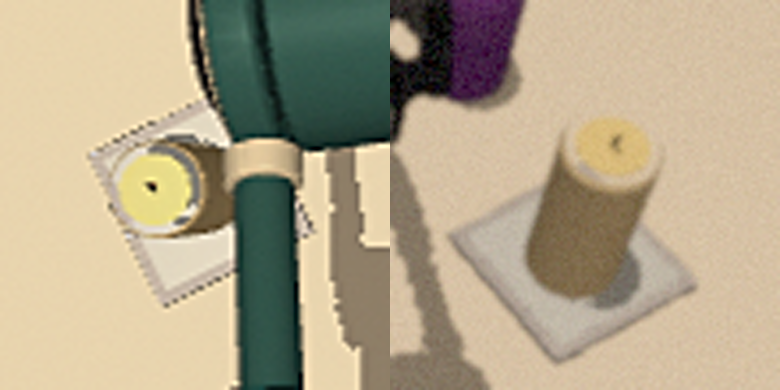

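View pics/fin_scene.png

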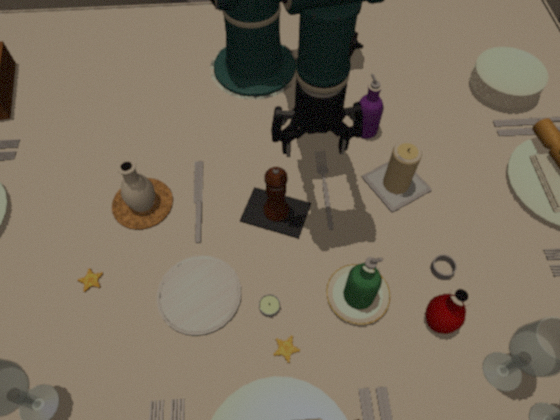

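View pics/fin_top.png

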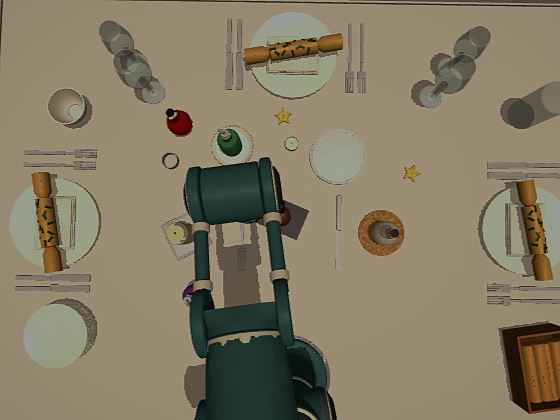

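```bash
python3 - <<'E'
from h import *
from workcell import viewer
D={n:viewer.read_camera(n) for n in("top","scene")}
def go(k,p,q,z,mt,ms):
    a=plane(D["top"],p,z)[0,:2]*1000;b=plane(D["scene"],q,z)[0,:2]*1000;P,e=tri(D["top"],p,D["scene"],q)
    print(k,"top off",np.round(a-mt,1),"scene off",np.round(b-ms,1),"tri",np.round(P*1000,1),"gap",round(e*1000,1))
go("candle",(174.6,232.7),(408.5,151.3),.118,(391.9,294.8),(393.3,293))
# mill nut from s26v
go("mill",(240+189/4.588-.5,175+180/4.588-.5),(220+(571-390)/3.25-.5,130+133/3.25-.5),.154,(444.9,24),(451.9,27))
# bottle lip from s19v
go("bottle",(190+143/3.9-.5,100+140/3.9-.5),(310+(622-390)/3.9-.5,230+150/3.9-.5),.141,(644.1,170),(643.3,168.4))
go("vase",(394.6,232.7),(125.7,165.1),.132,(402.7,-258.7),(409.2,-254.4))
E
```

```text
candle top off [4.2 0.7] scene off [2.2 1.5] tri [396.1 294.7 118.8] gap 1.1
mill top off [1.5 3.8] scene off [-1.7 -1.3] tri [446.6  26.9 149.1] gap 2.0
bottle top off [-3.1 -2.9] scene off [ 7.1 -0.8] tri [644.5 169.9 127.8] gap 1.7
vase top off [1.8 1.8] scene off [-7.8 -3.3] tri [ 404.5 -256.1  135.9] gap 0.6
```

```bash
python3 -c "
from workcell import bot
print(bot.finish_job())"
```

```text
the job is handed in; nothing more can be done
None
```

I handed the job in at about 71 s of the 136 s allowed. I parked the candle on the salver, then moved the vase to the cork mat, the bottle to the saucer and the mill to the slate. Last, I moved the candle from the salver to the mirror plate. I lowered each thing until the wrist force showed contact before letting go. I left the red vase and the purple bottle alone.

In the last pictures all four stand upright on their places, with the gripper open and clear. Offsets from the centre of each place, against the 15 mm limit:

| Thing | Top camera | Scene camera |
|---|---|---|
| Candle | about 4 mm | about 3 mm |
| Pepper mill | about 4 mm | about 2 mm |
| Oil bottle | about 4 mm | about 7 mm |
| Bud vase | about 3 mm | about 8 mm |

- **Timing of the checks:** The offsets for the mill, bottle and vase come from pictures taken just after each was released. In the last pictures I checked those three by eye only.
- **Cameras disagree:** The two cameras differed by up to about 7 mm on the cork and the slate, more than the stated 2 mm. I aimed at their average there.
- **Bottle height:** The bottle lip came out at 128 mm in its last two-view measurement, where about 141–146 mm was expected. It was picked by eye on a blurred lip, so the bottle's offset is rough, but the bottle looked centred in both views.
- **Unusable final outlines:** In the last run the outlines of the saucer (both views) and of the slate and mirror (top view) were spoiled by the arm or by the things on them. I used the earlier clear measurements for those places.

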